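# Set the ornaments back on their slate mats

### The job

Four slate mats lie on the table to protect the wood, one for each ornament, each of the same outline as its ornament seen from above and a little larger. Set every ornament down upright in the middle of its own mat (vase on the large round, candle on the small round, lantern on the square, clock on the oblong one), with the lantern and the clock squared up to their mats' edges; which way they face does not matter. Put them down, do not drop or knock them over, and leave the bowl and the remote control where they are.

Things in the scene. Friction and masses are not known exactly. Their poses are not given: they have to be found in the camera images.
- vase: Terracotta vase, 115 mm tall, standing upright, loose, about 0.3 kg. Round: flat foot 52 mm across, belly 84 mm across at 40 mm height, and from 74 mm up to the top a straight neck 38 mm in diameter, to be gripped. Origin at the centre of its underside; z up.
- candle: White pillar candle, a plain cylinder 44 mm in diameter and 110 mm tall, upright, loose, about 0.16 kg. Its top can be gripped straight from above. Origin at the centre of its underside; z up.
- lantern: Small white lantern, 120 mm tall, loose, about 0.32 kg. Square base 64 x 64 mm, glazed body 52 x 52 mm, square roof 60 x 60 mm with its top at 82 mm, and from there up to 120 mm a round upright chimney 28 mm in diameter, to be gripped. Origin at the centre of its underside; x and y along the base's sides.
- clock: Dark wooden desk clock, an upright block 40 mm thick (its x), 110 mm wide (its y) and 95 mm tall, loose, about 0.35 kg, with two round brass-rimmed dials on its -x face. To be gripped across its thickness near the top. Origin at the centre of its underside.
- mat_big_round: Dark grey slate mat, round, 108 mm in diameter, 5 mm thick: the vase's. Fixed to the table; origin at the centre of its underside, so its top is 5 mm above the origin. It does not move. 
- mat_small_round: Dark grey slate mat, round, 68 mm in diameter, 5 mm thick: the candle's. Fixed to the table; origin at the centre of its underside, so its top is 5 mm above the origin. It does not move. 
- mat_square: Dark grey slate mat, square, 88 x 88 mm, 5 mm thick: the lantern's. Fixed to the table; origin at the centre of its underside, so its top is 5 mm above the origin. It does not move. x and y along its sides.
- mat_oblong: Dark grey slate mat, oblong, 64 mm (its x) by 134 mm (its y), 5 mm thick: the clock's. Fixed to the table; origin at the centre of its underside, so its top is 5 mm above the origin. It does not move. 
- bowl: Small blue ceramic bowl, 90 mm across, 35 mm tall, loose, standing among the other things. Not to be moved. Origin at the centre of its underside.
- remote: White remote control with rows of small black buttons, 120 mm (its x) by 38 mm by 16 mm, loose, lying flat among the other things. Not to be moved. Origin at the centre of its underside.
There are look-alikes about, which are no part of the job. Leave any blue look-alike of the mat_square alone. What is shaped like the mat_oblong but pink is not meant.

How it is judged:
By the outcome, as a careful person would: the job done as asked, in the order asked, and still so for the second after the job is handed in, with the robot touching nothing.
It also fails if it takes over 112 s, if anything falls off the work surface, if the arm or the gripper's body presses on something with over 40 N, if the wrist force passes 120 N, or if a joint passes its speed limit or range.

### The arm

A 7-joint arm with a two-finger parallel gripper is mounted at the origin on the work surface. World frame = base frame: x ahead of the robot, y to its left, z up, the work surface at z = 0. Lengths are in mm, angles in rad, forces in N, time in s.
With the tool pointing down it reaches from about 400 to 875 mm from the base axis. Payload 4.4 kg.
Tool frame: the origin (TCP) lies on the centre line of the jaws, within the pads' length; the fingertips stand 8 mm ahead of it and the grasp point (between the pads) lies 11 mm behind it; x points along the fingers, z is the direction in which the jaws open and shut, and the axes are right-handed (so a half turn about x gives the same grasp; the last joint's range is limited). The gripper opens to 85 mm and grips with 20 to 120 N. Pads are 22 mm wide; open, the fingers measure 114 mm over their backs; the gripper's body (76 mm by 85 mm) begins 54 mm behind the grasp point. The pads swing forward as they close: fully open they stand 13 mm farther back than shut.
Start: joints at [-1.368, 0.628, 0.038, 1.517, -0.027, 0.996, -0.02], TCP at [172.598, 626.68, 218.713] pointing down, gripper open.
Joint ranges: [-3.06, 3.06], [-0.37, 2.12], [-1.25, 1.32], [0.18, 2.47], [-1.1, 4.24], [0.23, 1.98], [-2.94, 2.94]. Speed limits (rad/s): [2.57, 2.57, 3.14, 3.14, 3.14, 3.14, 3.14].

### API

Orientations are given as [roll, pitch, yaw] about the fixed x, y, z axes, in that order (R = Rz(yaw) Ry(pitch) Rx(roll)).
In Python, from cell import ctrl, get_image, camera_params gives the robot as it stands. The module is installed in compiled form; this text tells all that it offers.
- The arm moves only by the shell command python3 -m handwheel 'ROWS'. ROWS is text: rows parted by semicolons, each of 7 numbers parted by spaces: the opening, from -1 (shut) to 1 (fully open), then the shift along the tool's x, y, z in mm, then the turn, a rotation vector about the tool's x, y, z in rad. In form: grip x y z wx wy wz; .... A call has 1 to 10 rows; each row shifts and turns the pose as measured when the row begins, along the tool's axes as they then stand; what a row does not reach is not made up. A row lasts 1/10 s, in which the tool goes at most 50 mm and 8.59 degrees, less where a joint would pass 70% of its speed; a pose out of reach is approached as far as the arm can. A call with a gripper value outside its range is refused whole. The fingers move at their own pace and stop on an object; the grip force is fixed at half the most. Time passes only in rows, so rows that do not move let the fingers close. It gives the time, the measured TCP pose, the force and the opening at its end, in the units of the state.
- ctrl.read_state(): the state, without advancing time (a new reading comes with each control period).
- get_image(name): name is "scene" or "top" or "wrist"; returns the picture (384x512x3 uint8, blue, green, red); there is no depth.
- camera_params(name): a dict with "fx", "fy", "cx", "cy" (pixels), "eye" and "orientation" of the camera in the world. Camera axes: x right, y up, looking along -z (the intrinsics and any distortion apply to the point x, -y, -z); pixel columns grow to the right and rows downward; lengths in mm; the calibration is good to about 2 mm. The wrist camera is an equidistant fisheye: a pixel r from the principal point sees the ray r / f radians off the axis. A picture is of the moment at which its call begins: read the wrist's pose just before it. camera_params takes no time and is no camera call; for the wrist camera it gives the pose at the moment of the call.
- ctrl.finish_job(): hands the job in, once; it reports no verdict.
The state is a dict: "clock": time; "qpos": joint angles; "qd": joint speeds; "tau": joint torques, N m; "eef_pos": TCP position; "tool_rot": TCP orientation; "force": force on the tool from outside, world axes, zero at the start; "torque": the same for the moment, N m; "width": finger opening in mm.
Only numpy, scipy, OpenCV 4.12 (cv2) and the standard library are available. Lean on these libraries where they do the work, as an engineer would, in place of code of your own. Each camera call takes 0.05 s, during which the arm holds its last target.

## Working session

There is one attempt and no reset: what is moved stays moved. The work goes in short steps, Python scripts to look and compute and a shell command to move; the robot and the scene stay as the last step left them, time stands still between calls to the robot, and variables do not carry over. Pictures are saved under pics/ and viewed, and the job is handed in when it is done.

```bash
mkdir -p pics; python3 - <<'E'
from cell import ctrl,get_image,camera_params
import cv2
s=ctrl.read_state();print(s)
for n in("scene","top","wrist"):
    print(n,camera_params(n)); im=get_image(n); cv2.imwrite(f"pics/{n}0.png",im)
    
E
```

```text
{'clock': 0.0, 'qpos': array([-1.36784783,  0.62934274,  0.03845624,  1.51836027, -0.02701348,
        0.99629221, -0.02002692]), 'qd': array([-0.00020555,  0.00099959, -0.00089631,  0.00057304, -0.0014354 ,
        0.00088206, -0.00177219]), 'tau': array([ 3.54092244e-04, -5.63406444e+01,  1.22653261e+00, -1.93442005e+01,
        1.11545407e-02,  1.05724524e-02, -6.42341988e-06]), 'eef_pos': array([172.39715744, 626.05493422, 217.79403689]), 'tool_rot': array([-3.13008822,  1.56891213, -1.82808603]), 'force': array([0.79883808, 0.18741667, 0.48816834]), 'torque': array([ 0.03218488, -0.00949431,  0.00145743]), 'width': 85.27762489893607}
scene {'fx': 346.9430692232724, 'fy': 346.9430692232724, 'cx': 260.2974663472095, 'cy': 193.4673941801402, 'eye': array([1146.13574741, -721.34611689,  728.0342671 ]), 'orientation': array([ 0.9492382 , -0.01736971,  0.70162491])}
top {'fx': 411.2796072158941, 'fy': 411.2796072158941, 'cx': 251.47649560083178, 'cy': 192.0590386004816, 'eye': array([ 430.45844534,   -4.07466464, 1380.82544962]), 'orientation': array([ 0.06641837,  0.02072006, -1.58205302])}
wrist {'fx': 297.3186396354542, 'fy': 297.3186396354542, 'cx': 259.75060126438865, 'cy': 186.4475302832674, 'eye': array([102.41283964, 644.92154822, 373.41147789]), 'orientation': array([-0.28874639,  0.00237016,  1.30289652])}
```

```bash
python3 - <<'E'
import cv2
for n in("scene","top","wrist"):
    im=cv2.imread(f"pics/{n}0.png"); cv2.imwrite(f"pics/{n}0b.png",cv2.resize(im,(800,600),interpolation=cv2.INTER_CUBIC))
E
```

```text
(no output)
```

View pics/top0b.png

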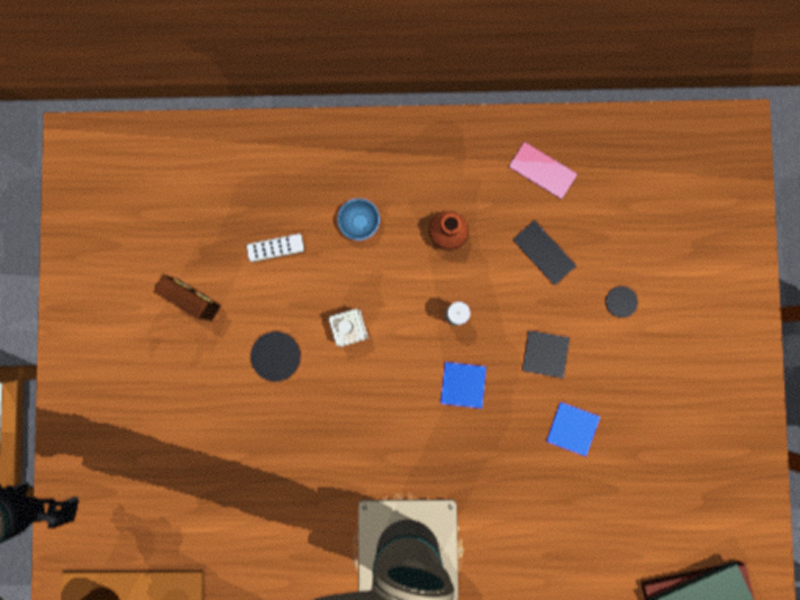

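View pics/scene0b.png

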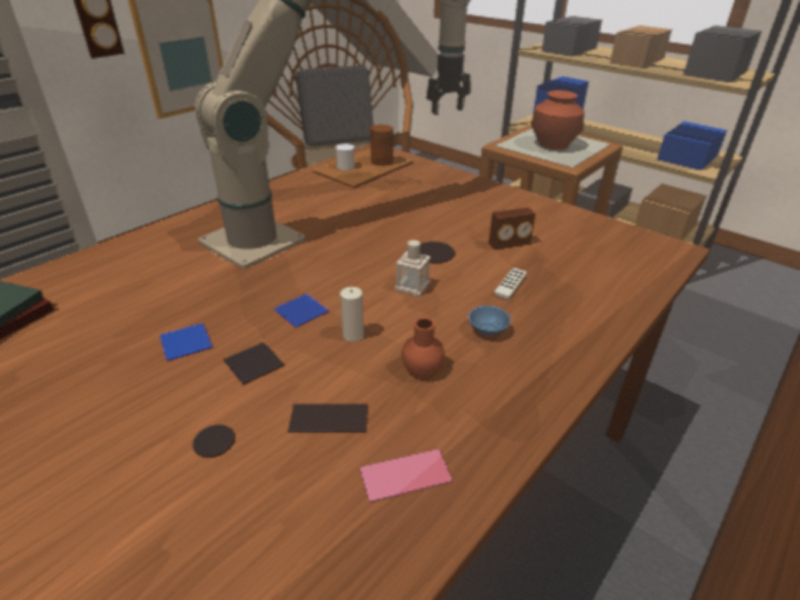

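View pics/wrist0b.png

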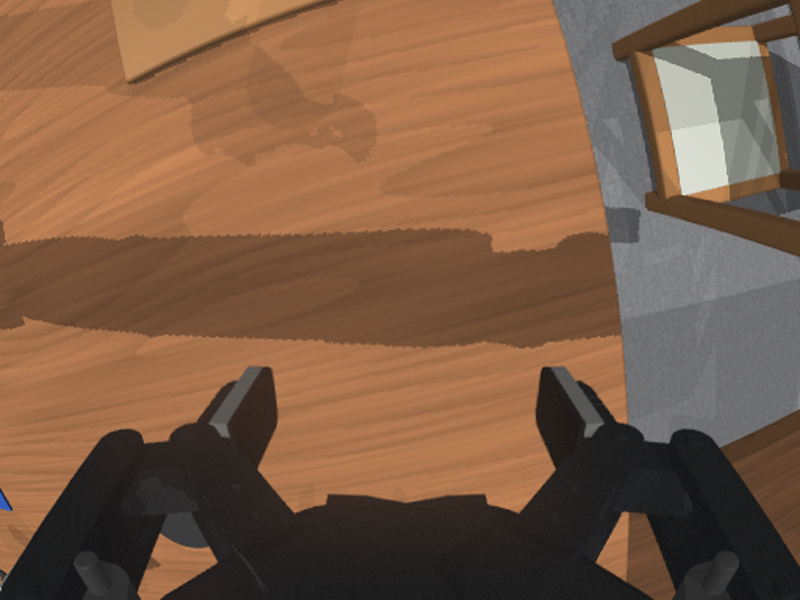

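The top picture (800x600 view) shows four grey mats: big round (275,356), small round (622,302), square (546,354) and oblong (544,252). The look-alikes are two blue squares at (464,385) and (573,429) and a pink oblong at (543,170). The ornaments are the vase (450,228), candle (458,313), lantern (348,327) and clock (187,297). The bowl is at (358,219) and the remote at (275,247). The grey ones match the slate description. I'll rectify the picture and measure.

```bash
cat > h.py <<'E'
import numpy as np,cv2
from scipy.spatial.transform import Rotation as Ro
from cell import ctrl,get_image,camera_params
def Rm(o): return Ro.from_euler('xyz',o).as_matrix()
def ray(n,u,v,p=None):
    p=p or camera_params(n); a=(u-p['cx'])/p['fx']; b=(v-p['cy'])/p['fy']
    if n=='wrist':
        r=np.hypot(a,b); k=np.sin(r)/r if r>0 else 1; d=np.array([a*k,-b*k,-np.cos(r)])
    else: d=np.array([a,-b,-1.])
    return p['eye'],Rm(p['orientation'])@d
def p2w(n,u,v,z,p=None):
    e,d=ray(n,u,v,p); return e+d*(z-e[2])/d[2]
def w2p(n,X,p=None):
    p=p or camera_params(n); c=(np.asarray(X,float)-p['eye'])@Rm(p['orientation'])
    x,y,z=c[...,0],-c[...,1],-c[...,2]
    if n=='wrist':
        s=np.hypot(x,y); th=np.arctan2(s,z); k=th/np.maximum(s,1e-9); return np.stack([p['cx']+p['fx']*x*k,p['cy']+p['fy']*y*k],-1)
    return np.stack([p['cx']+p['fx']*x/z,p['cy']+p['fy']*y/z],-1)
def rect(n,im,x0,x1,y0,y1,z,s=1.,p=None):
    # rows: x decreasing downwards ; cols: y decreasing to the right
    xs=np.arange(x1,x0,-s); ys=np.arange(y1,y0,-s)
    X,Y=np.meshgrid(xs,ys,indexing='ij'); P=w2p(n,np.stack([X,Y,np.full_like(X,z)],-1),p).astype(np.float32)
    return cv2.remap(im,P[...,0],P[...,1],cv2.INTER_CUBIC)
E
python3 - <<'E'
from h import *
im=cv2.imread('pics/top0.png')
r=rect('top',im,300,800,-560,540,5,1)
cv2.imwrite('pics/rect.png',r[:, :] if 0 else cv2.resize(r,(800,364)))
# dark grey mats
hsv=cv2.cvtColor(r,cv2.COLOR_BGR2HSV)
m=((hsv[...,1]<60)&(hsv[...,2]<90)).astype(np.uint8)
n,l,st,c=cv2.connectedComponentsWithStats(m)
for i in range(1,n):
    if st[i,4]>1500:
        cn=cv2.findContours((l==i).astype(np.uint8),0,1)[0][0]; R=cv2.minAreaRect(cn)
        print(st[i],'c',800-c[i][1],540-c[i][0],'rect',800-R[0][1],540-R[0][0],R[1],R[2])
cv2.imwrite('pics/cropR.png',cv2.resize(im[85:270,270:420],None,fx=4,fy=4,interpolation=2)[:600])
cv2.imwrite('pics/cropL.png',cv2.resize(im[120:260,90:310],None,fx=3.6,fy=3.6,interpolation=2))
E
```

```text
[ 778  111  128  134 7782] c 621.8716268311488 -301.2661269596505 rect 621.9415893554688 -301.3172607421875 (130.7845916748047, 61.36195373535156) 49.08561706542969
[ 970  255   65   63 3120] c 514.1163461538462 -462.04647435897436 rect 514.0293579101562 -462.11773681640625 (61.60404968261719, 63.301795959472656) 75.96376037597656
[ 211  343  103  102 8229] c 406.376351926115 277.9325555960627 rect 406.5 278.0 (101.0, 102.0) 90.0
[ 791  348   96   94 6388] c 406.73669380087665 -297.07107075767067 rect 404.84613037109375 -298.269287109375 (85.3105239868164, 83.74159240722656) 11.309932708740234
```

View pics/cropR.png

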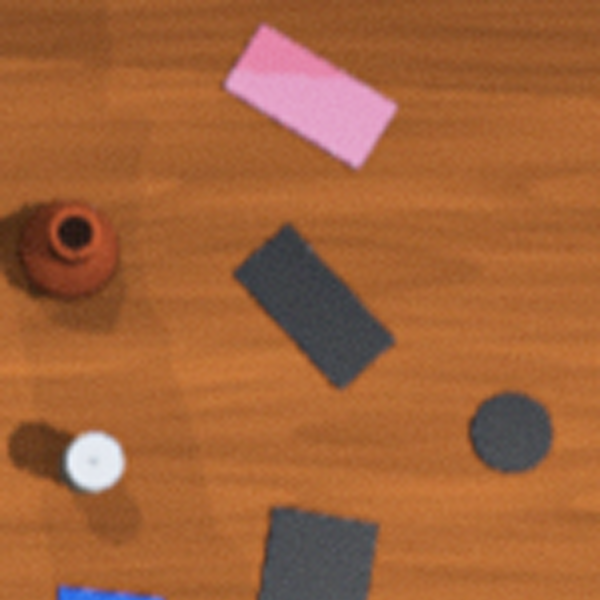

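View pics/cropL.png

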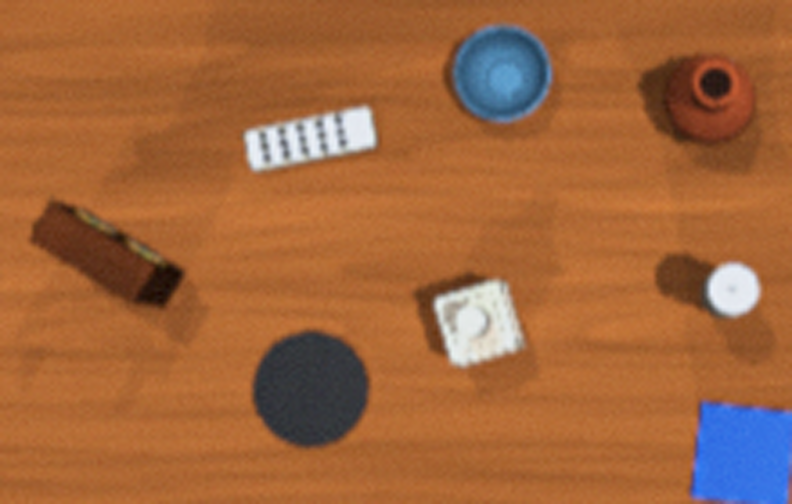

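```bash
python3 - <<'E'
from h import *
im=cv2.imread('pics/top0.png')
a=cv2.resize(im[165:215,90:150],None,fx=10,fy=10,interpolation=2)
b=cv2.resize(im[190:230,200:245],None,fx=10,fy=10,interpolation=2)
cv2.imwrite('pics/clk.png',a);cv2.imwrite('pics/lan.png',b)
s=cv2.imread('pics/scene0.png')
cv2.imwrite('pics/sc.png',cv2.resize(s[120:270,190:350],None,fx=4,fy=4,interpolation=2))
print('vase',p2w('top',288.1,142.9,115),'candle',p2w('top',293.1,199.9,110),'chim',p2w('top',220.6,208.8,120))
E
```

```text
vase [666.45350325 -94.21530623 115.        ] candle [ 489.41722163 -106.92968138  110.        ] chim [464.33118069 116.47634303 120.        ]
```

View pics/clk.png

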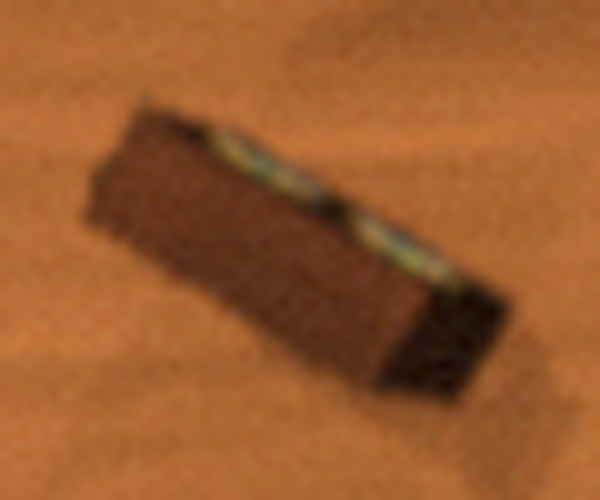

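View pics/lan.png

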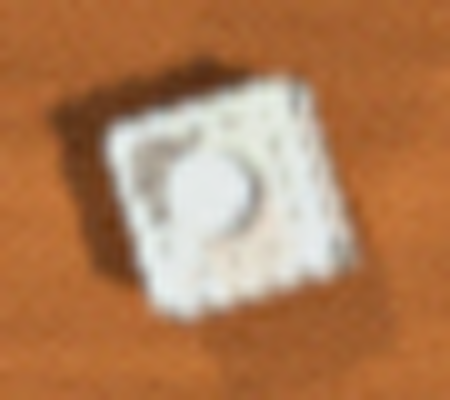

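View pics/sc.png

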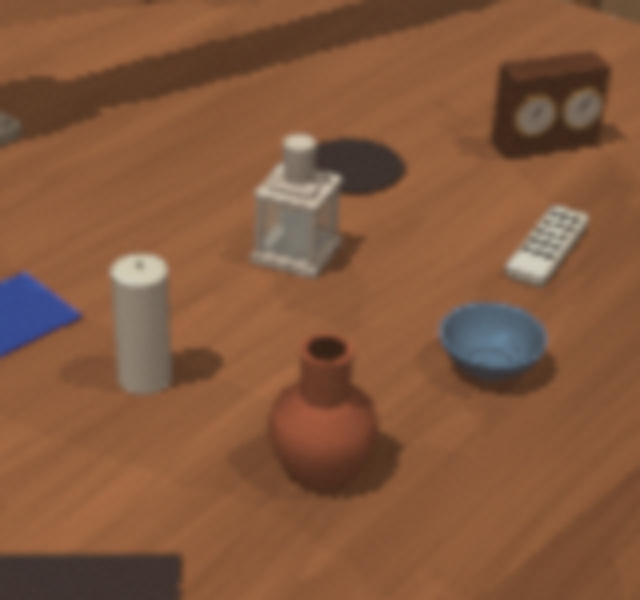

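```bash
python3 - <<'E'
from h import *
o=lambda u,v:p2w('top',90+u/10-.45,165+v/10-.45,95)[:2]
P=[o(145,112),o(435,285),o(375,385),o(90,215)]
print('clock',np.mean(P,0),[np.round(p,1) for p in P]); 
d=P[1]-P[0]+P[2]-P[3]; print('long dir deg',np.degrees(np.arctan2(d[1],d[0])),np.linalg.norm(d)/2, np.linalg.norm(P[0]-P[3]))
o=lambda u,v,z:p2w('top',200+u/10-.45,190+v/10-.45,z)[:2]
print('chim',o(212,193,120)); 
for a,b,z in(((108,130),(160,318),82),((108,130),(300,80),82)):
    q=o(*b,z)-o(*a,z); print('lan edge',np.degrees(np.arctan2(q[1],q[0])),np.linalg.norm(q))
# scene checks
f=lambda u,v,z:p2w('scene',190+u/4-.4,120+v/4-.4,z)[:2]
print('scene vase',f(327,350,115),'candle',f(139,269,110),'chim',f(299,144,120))
print('clock top corners',[f(*c,95).round(1) for c in((505,85),(608,72),(598,54),(499,66))])
im=cv2.imread('pics/top0.png'); s=cv2.imread('pics/scene0.png')
# square mats, oblong in the top via corners, fit
for n,I in(('top',im),('scene',s)):
  hs=None
  for nm,c,R in(('sq',(406,-297),60),('ob',(622,-301),80),('br',(406,278),65),('sr',(514,-462),45)):
    K=3; r=rect(n,I,c[0]-R,c[0]+R,c[1]-R,c[1]+R,5,1/K)
    h=r[...,2].astype(int); t=(h.max()*0+ (np.percentile(h,10)+np.percentile(h,90))/2)
    m=(h<t).astype(np.uint8); k,l,st,ce=cv2.connectedComponentsWithStats(m); i=1+np.argmax(st[1:,4])
    cn=max(cv2.findContours((l==i).astype(np.uint8),0,1)[0],key=cv2.contourArea); q=cv2.minAreaRect(cn)
    g=lambda p:(round(c[0]+R-p[1]/K,1),round(c[1]+R-p[0]/K,1))
    bx=cv2.boxPoints(q); e=bx[1]-bx[0]; e2=bx[2]-bx[1]; 
    if np.linalg.norm(e2)>np.linalg.norm(e): e=e2
    # world dir: x=-row, y=-col
    print(n,nm,g(ce[i]),g(q[0]),np.array(q[1])/K,'longdir',np.degrees(np.arctan2(-e[0],-e[1])))
E
```

```text
clock [529.96244409 450.38372375] [array([573.9, 487.8]), array([517.9, 395. ]), array([486.6, 413.8]), array([541.4, 504.9])]
long dir deg -121.087498015861 107.41637554219744 36.72112508630826
chim [464.17234582 116.01609842]
lan edge -164.80782527172076 61.728951295723625
lan edge -76.09456856431197 62.843770648926714
scene vase [669.0819264  -91.01606098] candle [ 490.04600001 -102.8736106 ] chim [467.83981618 119.97820611]
clock top corners [array([517. , 384.5]), array([579.5, 480.1]), array([550.8, 510.2]), array([489.1, 416.5])]
top sq (np.float64(404.7), np.float64(-298.3)) (404.7, -297.6) [92.94691976 90.88138835] longdir -102.019
top ob (np.float64(622.4), np.float64(-300.9)) (622.2, -300.8) [136.63706462  67.99128215] longdir -139.49043
top br (np.float64(406.2), np.float64(277.9)) (405.7, 277.9) [107.79983521 107.22610474] longdir -107.41796
top sr (np.float64(514.1), np.float64(-461.7)) (514.1, -461.9) [67.66785177 69.51826477] longdir -74.577835
scene sq (np.float64(407.6), np.float64(-297.0)) (407.6, -296.8) [90.06329346 93.72756958] longdir -10.784301
scene ob (np.float64(625.5), np.float64(-299.1)) (625.7, -299.2) [136.29604085  68.94995117] longdir -138.68062
scene br (np.float64(411.4), np.float64(286.7)) (409.4, 281.6) [107.76038615 114.94515991] longdir -27.847572
scene sr (np.float64(517.5), np.float64(-460.4)) (517.8, -460.4) [68.37104289 71.23775228] longdir -10.619654
```

```bash
cat >> h.py <<'E'
def st():
    s=ctrl.read_state(); R=Rm(s['tool_rot']); z=R[:,2]
    print('t',round(float(s['clock']),2),'pos',s['eef_pos'].round(1),'toolx',R[:,0].round(3),'jawyaw',round(np.degrees(np.arctan2(z[1],z[0])),2),'w',round(float(s['width']),1),'F',s['force'].round(1),'q',s['qpos'].round(2))
    return s,R
def plan(x,y,z,jaw=None,step=45,rs=7.,nmin=1):
    """rows to go to xyz with jaw yaw; also levels the tool"""
    s,R=st(); T=np.array([x,y,z],float)
    cz=np.degrees(np.arctan2(R[1,2],R[0,2]))
    if jaw is None: jaw=cz
    d=(jaw-cz+90)%180-90; j=np.radians(cz+d)
    zt=np.array([np.cos(j),np.sin(j),0]); xt=np.array([0,0,-1.]); Rt=np.stack([xt,np.cross(zt,xt),zt],1)
    rv=Ro.from_matrix(R.T@Rt).as_rotvec(); D=T-s['eef_pos']
    n=max(nmin,int(np.ceil(max(np.linalg.norm(D)/step,np.degrees(np.linalg.norm(rv))/rs))))
    print('turn',d.round(1),'dist',np.linalg.norm(D).round(1),'rows',n)
    for i in range(n):
        Ri=R@Ro.from_rotvec(rv*i/n).as_matrix(); print((Ri.T@D/n).round(1),(rv/n).round(3))
E
python3 - <<'E'
from h import *
plan(640,-80,220)
E
```

```text
t 0.15 pos [172.5 626.2 218. ] toolx [-0.    -0.001 -1.   ] jawyaw 74.6 w 85.0 F [ 0.  -0.6  0.7] q [-1.37  0.63  0.04  1.52 -0.03  1.   -0.02]
turn 0.0 dist 846.9 rows 19
[ -0.1 -33.6 -29.3] [ 0. -0.  0.]
[ -0.1 -33.6 -29.3] [ 0. -0.  0.]
[ -0.1 -33.6 -29.3] [ 0. -0.  0.]
[ -0.1 -33.6 -29.3] [ 0. -0.  0.]
[ -0.1 -33.6 -29.3] [ 0. -0.  0.]
[ -0.1 -33.6 -29.3] [ 0. -0.  0.]
[ -0.1 -33.6 -29.3] [ 0. -0.  0.]
[ -0.1 -33.6 -29.3] [ 0. -0.  0.]
[ -0.1 -33.6 -29.3] [ 0. -0.  0.]
[ -0.1 -33.6 -29.3] [ 0. -0.  0.]
[ -0.1 -33.6 -29.3] [ 0. -0.  0.]
[ -0.1 -33.6 -29.3] [ 0. -0.  0.]
[ -0.1 -33.6 -29.3] [ 0. -0.  0.]
[ -0.1 -33.6 -29.3] [ 0. -0.  0.]
[ -0.1 -33.6 -29.3] [ 0. -0.  0.]
[ -0.1 -33.6 -29.3] [ 0. -0.  0.]
[ -0.1 -33.6 -29.3] [ 0. -0.  0.]
[ -0.1 -33.6 -29.3] [ 0. -0.  0.]
[ -0.1 -33.6 -29.3] [ 0. -0.  0.]
```

```bash
python3 - <<'E'
from h import *
plan(640,-80,220,20)
E
```

```text
t 0.15 pos [172.5 626.2 218. ] toolx [-0.    -0.001 -1.   ] jawyaw 74.6 w 85.0 F [ 0.  -0.6  0.7] q [-1.37  0.63  0.04  1.52 -0.03  1.   -0.02]
turn -54.6 dist 846.9 rows 19
[ -0.1 -33.6 -29.3] [ 0.05 -0.    0.  ]
[ -0.1 -35.  -27.6] [ 0.05 -0.    0.  ]
[ -0.1 -36.4 -25.8] [ 0.05 -0.    0.  ]
[ -0.1 -37.6 -23.9] [ 0.05 -0.    0.  ]
[ -0.1 -38.8 -22. ] [ 0.05 -0.    0.  ]
[ -0.1 -39.8 -20. ] [ 0.05 -0.    0.  ]
[ -0.1 -40.8 -18. ] [ 0.05 -0.    0.  ]
[ -0.1 -41.6 -16. ] [ 0.05 -0.    0.  ]
[ -0.1 -42.4 -13.9] [ 0.05 -0.    0.  ]
[ -0.1 -43.  -11.7] [ 0.05 -0.    0.  ]
[ -0.1 -43.5  -9.5] [ 0.05 -0.    0.  ]
[ -0.1 -44.   -7.3] [ 0.05 -0.    0.  ]
[ -0.1 -44.3  -5.1] [ 0.05 -0.    0.  ]
[ -0.1 -44.5  -2.9] [ 0.05 -0.    0.  ]
[ -0.1 -44.6  -0.7] [ 0.05 -0.    0.  ]
[ -0.1 -44.5   1.6] [ 0.05 -0.    0.  ]
[ -0.1 -44.4   3.8] [ 0.05 -0.    0.  ]
[ -0.1 -44.2   6. ] [ 0.05 -0.    0.  ]
[ -0.1 -43.8   8.2] [ 0.05 -0.    0.  ]
```

```bash
python3 -m handwheel '1 0 -34 -29 0.05 0 0; 1 0 -35 -28 0.05 0 0; 1 0 -36 -26 0.05 0 0; 1 0 -38 -24 0.05 0 0; 1 0 -39 -22 0.05 0 0; 1 0 -40 -20 0.05 0 0; 1 0 -41 -18 0.05 0 0; 1 0 -42 -16 0.05 0 0; 1 0 -42 -14 0.05 0 0; 1 0 -43 -12 0.05 0 0'; python3 -c "
from h import *
plan(640,-80,220,20)"
```

```text
clock: 1.15
eef_pos: [419.6, 245.4, 214.0]
tool_rot: [2.033, 1.566, 2.83]
force: [1.3, 0.3, 0.2]
width: 85.3
t 1.15 pos [419.6 245.4 214. ] toolx [-0.005  0.001 -1.   ] jawyaw 45.69 w 85.3 F [1.3 0.3 0.2] q [-0.73  0.41  0.2   1.97 -0.12  0.78  0.34]
turn -25.7 dist 393.0 rows 9
[ -0.8 -42.8  -8.8] [ 0.05 -0.   -0.  ]
[ -0.8 -43.2  -6.6] [ 0.05 -0.   -0.  ]
[ -0.8 -43.4  -4.5] [ 0.05 -0.   -0.  ]
[ -0.8 -43.6  -2.3] [ 0.05 -0.   -0.  ]
[ -0.8 -43.7  -0.1] [ 0.05 -0.   -0.  ]
[ -0.7 -43.6   2.1] [ 0.05 -0.   -0.  ]
[ -0.7 -43.5   4.2] [ 0.05 -0.   -0.  ]
[ -0.7 -43.2   6.4] [ 0.05 -0.   -0.  ]
[ -0.7 -42.8   8.5] [ 0.05 -0.   -0.  ]
```

```bash
cat >> h.py <<'E'
import pickle
def snap(tag,n='wrist'):
    p=camera_params(n); im=get_image(n); cv2.imwrite(f'pics/{tag}.png',im); pickle.dump(p,open(f'pics/{tag}.pkl','wb'))
    cv2.imwrite(f'pics/{tag}_b.png',cv2.resize(im,(800,600),interpolation=2)); return im,p
def load(tag): return cv2.imread(f'pics/{tag}.png'),pickle.load(open(f'pics/{tag}.pkl','rb'))
E
python3 -c "
from h import *
snap('w1')"
python3 -m handwheel '1 -1 -43 -9 0.05 0 0; 1 -1 -43 -7 0.05 0 0; 1 -1 -43 -4 0.05 0 0; 1 -1 -44 -2 0.05 0 0; 1 -1 -44 0 0.05 0 0; 1 -1 -44 2 0.05 0 0; 1 -1 -43 4 0.05 0 0; 1 -1 -43 6 0.05 0 0; 1 -1 -43 8 0.05 0 0; 1 0 0 0 0 0 0'; python3 -c "
from h import *
st();snap('w2')"
```

```text
clock: 2.2
eef_pos: [641.5, -103.1, 221.7]
tool_rot: [-2.364, 1.564, -2.048]
force: [-0.2, -1.3, 0.1]
width: 85.6
t 2.2 pos [ 641.5 -103.1  221.7] toolx [-0.003 -0.006 -1.   ] jawyaw 18.14 w 85.6 F [-0.2 -1.3  0.1] q [-0.08  0.65  0.34  1.52 -0.23  1.02  0.63]
```

View pics/w1_b.png

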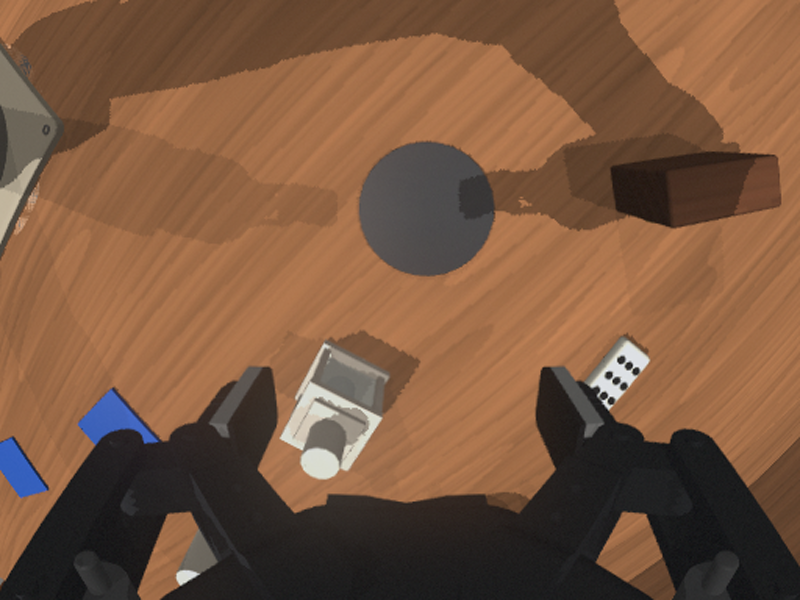

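View pics/w2_b.png

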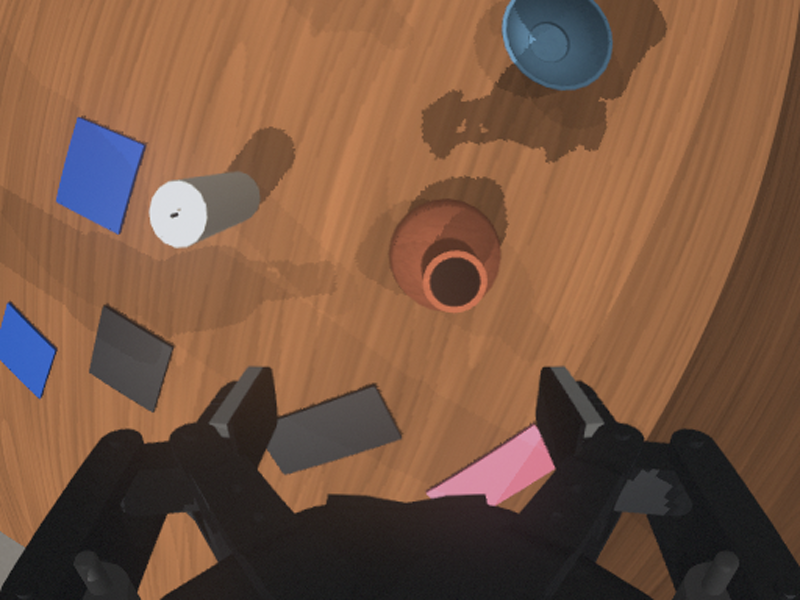

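```bash
python3 - <<'E'
from h import *
k=1.5625
g=lambda t,u,v,z:p2w('wrist',(u+.5)/k-.5,(v+.5)/k-.5,z,load(t)[1])[:2].round(1)
print('mat',g('w1',427,209,5),'edges',[g('w1',*e,5) for e in((359,209),(495,209),(427,142),(427,276))])
print('chim',g('w1',320,463,120)); print('vase',g('w2',455,280,115),'candle',g('w2',179,213,110))
E
```

```text
mat [407.  278.8] edges [array([369.4, 240.6]), array([444.2, 318.2]), array([368.9, 315.5]), array([446.3, 241.2])]
chim [465.6 118.4]
vase [667.7 -94. ] candle [ 492.  -106.9]
```

```bash
python3 -c "
from h import *
plan(667.5,-93.5,150,20)"
```

```text
t 2.25 pos [640.3 -99.3 221.3] toolx [-0.005 -0.002 -1.   ] jawyaw 18.34 w 85.4 F [-0.4 -0.1 -0. ] q [-0.09  0.65  0.34  1.52 -0.23  1.02  0.63]
turn 1.7 dist 76.5 rows 2
[35.6 -1.5 14. ] [-0.014 -0.003  0.   ]
[35.6 -1.7 13.9] [-0.014 -0.003  0.   ]
```

```bash
python3 -m handwheel '1 35 -1.5 14 -0.014 -0.003 0; 1 35 -1.5 14 -0.014 -0.003 0; 1 0 0 0 0 0 0'; python3 -c "
from h import *
plan(667.5,-93.5,87,20)"
```

```text
clock: 2.55
eef_pos: [668.0, -89.3, 149.7]
tool_rot: [0.833, 1.567, 1.185]
force: [-1.7, 0.4, -1.0]
width: 85.5
t 2.55 pos [668.  -89.3 149.7] toolx [ 0.001  0.003 -1.   ] jawyaw 20.16 w 85.5 F [-1.7  0.4 -1. ] q [-0.07  0.75  0.3   1.52 -0.26  0.91  0.66]
turn -0.2 dist 62.8 rows 2
[31.3 -2.  -1. ] [ 0.001  0.001 -0.001]
[31.3 -1.9 -1. ] [ 0.001  0.001 -0.001]
```

```bash
python3 -m handwheel '1 20 -4 -1 0 0 0; 1 20 0 0 0 0 0; 1 20 0 0 0 0 0; 1 0 0 0 0 0 0'; python3 -c "
from h import *
plan(667.5,-93.5,87,20)
snap('w3')"
```

```text
clock: 2.95
eef_pos: [667.5, -87.4, 91.4]
tool_rot: [1.063, 1.565, 1.421]
force: [-0.8, -1.0, -0.3]
width: 85.3
t 2.95 pos [667.5 -87.4  91.4] toolx [ 0.001  0.006 -1.   ] jawyaw 20.51 w 85.3 F [-0.8 -1.  -0.3] q [-0.06  0.82  0.27  1.56 -0.29  0.8   0.69]
turn -0.5 dist 7.5 rows 1
[ 4.4 -5.8 -2.1] [ 0.009  0.003 -0.005]
```

View pics/w3_b.png

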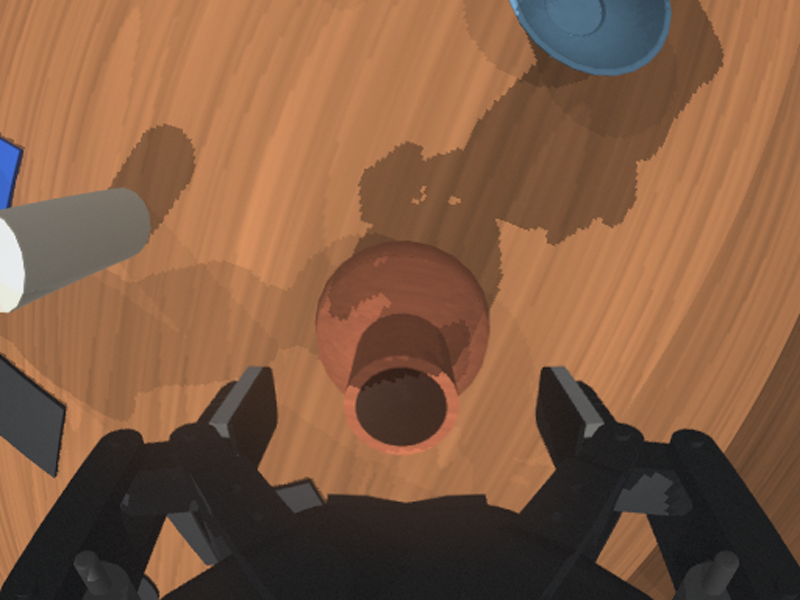

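```bash
python3 -m handwheel '1 2 -6 -2 0.009 0.003 -0.005; 1 2 0 0 0 0 0; 1 0 0 0 0 0 0'; python3 -c "
from h import *
plan(667.5,-93.5,87,20)"
```

```text
clock: 3.3
eef_pos: [671.3, -93.8, 93.8]
tool_rot: [-0.456, 1.562, -0.106]
force: [-0.3, 0.1, -0.1]
width: 85.4
t 3.3 pos [671.3 -93.8  93.8] toolx [ 0.009 -0.001 -1.   ] jawyaw 20.03 w 85.4 F [-0.3  0.1 -0.1] q [-0.06  0.82  0.28  1.55 -0.29  0.8   0.68]
turn -0.0 dist 7.8 rows 1
[ 6.7  1.6 -3.5] [0.    0.008 0.004]
```

```bash
for i in 1 2 3 4; do python3 -m handwheel '1 0 0 0 0 0 0' | head -3; done
```

```text
clock: 3.4
eef_pos: [671.8, -94.0, 94.7]
tool_rot: [-0.467, 1.56, -0.118]
clock: 3.5
eef_pos: [672.1, -94.1, 95.3]
tool_rot: [-0.462, 1.559, -0.113]
clock: 3.6
eef_pos: [672.3, -94.2, 95.6]
tool_rot: [-0.462, 1.559, -0.112]
clock: 3.7
eef_pos: [672.3, -94.1, 95.7]
tool_rot: [-0.453, 1.559, -0.104]
```

```bash
python3 -m handwheel '1 8 1 -5 0 0.008 0.004; 1 0 0 0 0 0 0' | head -3;python3 -m handwheel '1 0 0 0 0 0 0;1 0 0 0 0 0 0' | head -3; python3 -c "
from h import *
plan(667.5,-93.5,87,20)"
```

```text
clock: 3.9
eef_pos: [666.7, -95.0, 87.0]
tool_rot: [-0.392, 1.569, -0.043]
clock: 4.1
eef_pos: [666.4, -95.0, 86.3]
tool_rot: [-0.319, 1.57, 0.03]
t 4.1 pos [666.4 -95.   86.3] toolx [ 0.001  0.    -1.   ] jawyaw 20.0 w 85.5 F [ 0.6  0.7 -0.4] q [-0.06  0.83  0.28  1.56 -0.29  0.79  0.69]
turn -0.0 dist 2.0 rows 1
[-0.7  1.   1.6] [0.    0.001 0.   ]
```

```bash
python3 -m handwheel '1 0 1 1 0 0 0; -1 0 0 0 0 0 0; -1 0 0 0 0 0 0; -1 0 0 0 0 0 0; -1 0 0 0 0 0 0; -1 0 0 0 0 0 0; -1 0 0 0 0 0 0; -1 0 0 0 0 0 0'; python3 -c "
from h import *
st();snap('w4')"
```

```text
clock: 4.9
eef_pos: [667.9, -93.5, 86.9]
tool_rot: [-0.381, 1.568, -0.031]
force: [0.6, 0.4, -0.0]
width: 35.7
t 4.9 pos [667.9 -93.5  86.9] toolx [ 0.003 -0.    -1.   ] jawyaw 20.02 w 35.7 F [ 0.6  0.4 -0. ] q [-0.06  0.83  0.28  1.56 -0.29  0.79  0.69]
```

View pics/w4_b.png

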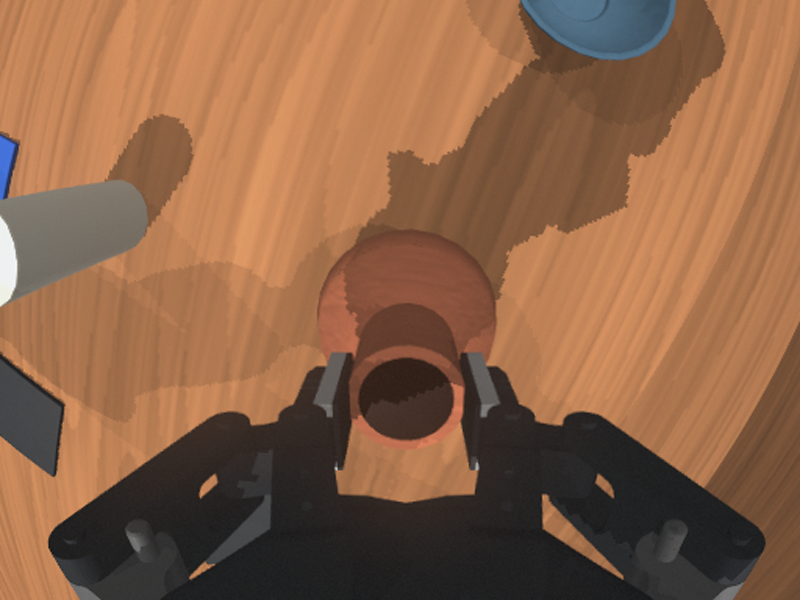

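```bash
python3 -m handwheel '-1 15 0 0 0 0 0; -1 -20 0 0 0 0 0' >/dev/null 2>&1 & sleep 0; wait; python3 -c "
from h import *
st()"
```

```text
t 5.15 pos [668.7 -95.4  98.8] toolx [ 0.005 -0.001 -1.   ] jawyaw 19.99 w 35.7 F [-0.7  0.6 -3.5] q [-0.06  0.81  0.28  1.55 -0.28  0.81  0.68]
```

I mistyped the first row as downward, so I'm checking whether the vase slipped in the grip.

```bash
python3 -m handwheel '-1 -20 0 0 0 0 0; -1 -30 0 0 0 0 0; -1 -40 0 0 0 0 0; -1 -40 0 0 0 0 0;-1 0 0 0 0 0 0;-1 0 0 0 0 0 0'; python3 -c "
from h import *
st();snap('w5');snap('s5','scene')
im=load('s5')[0]
cv2.imwrite('pics/s5c.png',cv2.resize(im[100:270,190:360],None,fx=3.5,fy=3.5,interpolation=2))"
```

```text
clock: 5.75
eef_pos: [665.8, -95.5, 232.4]
tool_rot: [-0.833, 1.569, -0.485]
force: [0.2, 0.5, -4.5]
width: 35.6
t 5.75 pos [665.8 -95.5 232.4] toolx [ 0.001 -0.001 -1.   ] jawyaw 19.93 w 35.6 F [ 0.2  0.5 -4.5] q [-0.08  0.67  0.33  1.44 -0.23  1.07  0.64]
```

View pics/w5_b.png

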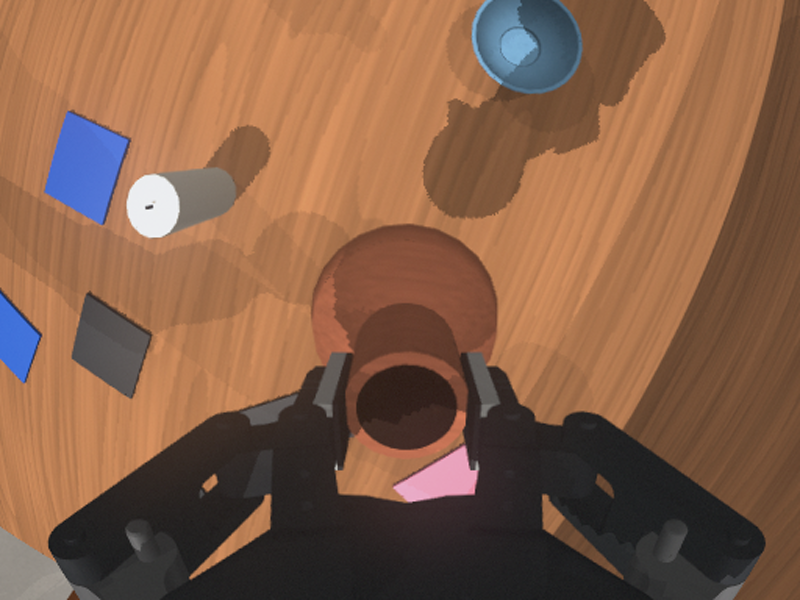

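View pics/s5c.png

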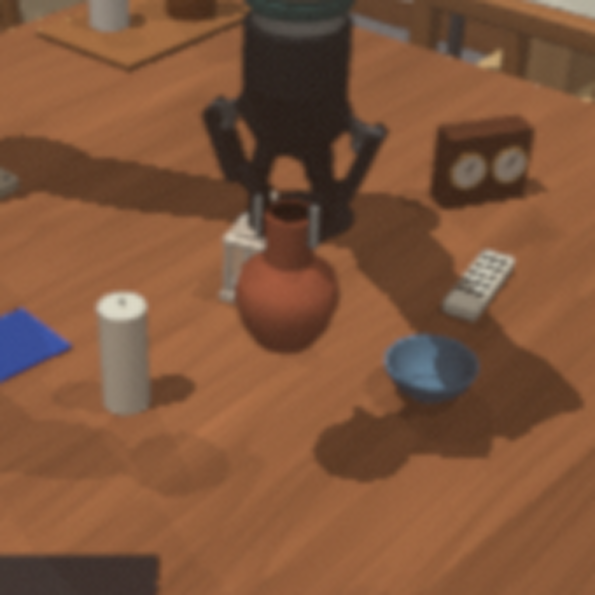

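```bash
python3 - <<'E'
from h import *
k=1.5625
for t,u,v,zt,hw in(('w4',406,400,86.9,95),('w5',406.5,408,232.4,101)):
    p=load(t)[1]
    for s in(0,4,8,12):
        z=zt-86.9+115+s; c=p2w('wrist',u/k,v/k,z,p); a=p2w('wrist',(u-hw/2)/k,v/k,z,p);b=p2w('wrist',(u+hw/2)/k,v/k,z,p)
        print(t,s,c.round(1),np.linalg.norm(a-b).round(1))
E
python3 -c "
from h import *
plan(407,279,232,20)"
```

```text
w4 0 [667.9 -95.3 115. ] 29.9
w4 4 [667.1 -93.1 119. ] 29.0
w4 8 [666.3 -90.9 123. ] 28.0
w4 12 [665.5 -88.8 127. ] 27.1
w5 0 [667.1 -99.9 260.5] 32.1
w5 4 [666.2 -97.7 264.5] 31.1
w5 8 [665.4 -95.4 268.5] 30.1
w5 12 [664.6 -93.2 272.5] 29.1
t 5.85 pos [666.1 -95.7 232. ] toolx [ 0.001 -0.001 -1.   ] jawyaw 19.92 w 35.9 F [-0.2  0.6 -2.8] q [-0.08  0.67  0.33  1.44 -0.23  1.07  0.64]
turn 0.1 dist 455.6 rows 11
[ -0.1  40.1 -10.5] [-0.  0.  0.]
[ -0.1  40.1 -10.5] [-0.  0.  0.]
[ -0.1  40.1 -10.5] [-0.  0.  0.]
[ -0.   40.1 -10.5] [-0.  0.  0.]
[ -0.   40.1 -10.5] [-0.  0.  0.]
[ -0.   40.1 -10.5] [-0.  0.  0.]
[ -0.   40.1 -10.5] [-0.  0.  0.]
[ -0.   40.1 -10.5] [-0.  0.  0.]
[ -0.   40.1 -10.5] [-0.  0.  0.]
[ -0.   40.1 -10.5] [-0.  0.  0.]
[ -0.   40.1 -10.5] [-0.  0.  0.]
```

```bash
python3 -m handwheel '-1 0 20 -5 0 0 0; -1 0 40 -10 0 0 0; -1 0 40 -10 0 0 0; -1 0 40 -10 0 0 0; -1 0 40 -10 0 0 0; -1 0 40 -10 0 0 0; -1 0 40 -10 0 0 0; -1 0 40 -10 0 0 0; -1 0 40 -10 0 0 0; -1 0 40 -10 0 0 0'; python3 -c "
from h import *
plan(407,279,180,20)"
```

```text
clock: 6.85
eef_pos: [433.6, 231.8, 214.6]
tool_rot: [-2.953, 1.543, -2.619]
force: [0.1, 0.8, -1.9]
width: 35.5
t 6.85 pos [433.6 231.8 214.6] toolx [-0.024 -0.014 -1.   ] jawyaw 19.14 w 35.5 F [ 0.1  0.8 -1.9] q [-0.79  0.44  0.35  1.94 -0.2   0.83 -0.  ]
turn 0.9 dist 64.3 rows 2
[17.3 26.7 -4.3] [-0.007 -0.014  0.003]
[17.3 26.7 -4.4] [-0.007 -0.014  0.003]
```

```bash
python3 -m handwheel '-1 8 26 -4 -0.007 -0.02 0; -1 8 22 -4 -0.007 -0.02 0; -1 0 0 0 0 0 0; -1 0 0 0 0 0 0'; python3 -c "
from h import *
plan(407,279,100,20,step=20)"
```

```text
clock: 7.25
eef_pos: [400.3, 280.7, 192.8]
tool_rot: [-1.195, 1.565, -0.833]
force: [1.3, 0.1, -2.5]
width: 35.9
t 7.25 pos [400.3 280.7 192.8] toolx [ 0.004 -0.004 -1.   ] jawyaw 20.74 w 35.9 F [ 1.3  0.1 -2.5] q [-0.91  0.45  0.33  1.99 -0.21  0.73 -0.09]
turn -0.7 dist 93.1 rows 5
[18.6 -0.7  1.1] [0.003 0.    0.001]
[18.6 -0.7  1.1] [0.003 0.    0.001]
[18.6 -0.7  1.1] [0.003 0.    0.001]
[18.6 -0.7  1.1] [0.003 0.    0.001]
[18.6 -0.8  1.1] [0.003 0.    0.001]
```

```bash
python3 -m handwheel '-1 20 -1 1 0.003 0 0; -1 25 -1 1 0.003 0 0; -1 20 -1 1 0.003 0 0; -1 15 -1 1 0.003 0 0; -1 0 0 0 0 0 0; -1 0 0 0 0 0 0'; python3 -c "
from h import *
plan(407,279,92,20,step=20);snap('w6')"
```

```text
clock: 7.85
eef_pos: [410.0, 272.0, 108.9]
tool_rot: [-1.497, 1.561, -1.157]
force: [0.2, 0.1, -2.2]
width: 35.9
t 7.85 pos [410.  272.  108.9] toolx [ 0.004 -0.009 -1.   ] jawyaw 19.49 w 35.9 F [ 0.2  0.1 -2.2] q [-0.83  0.59  0.27  2.06 -0.28  0.52 -0.03]
turn 0.5 dist 18.6 rows 1
[16.9  7.8 -0.5] [-0.009  0.001  0.009]
```

View pics/w6_b.png

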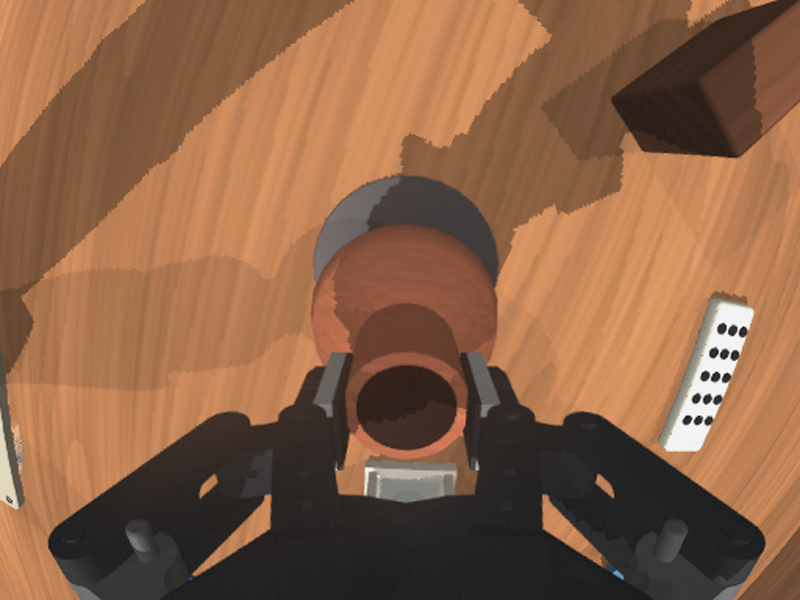

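```bash
python3 -m handwheel '-1 8 8 0 -0.009 0 0.009; -1 0 0 0 0 0 0; -1 0 0 0 0 0 0'; python3 -c "
from h import *
plan(407,279,90,20,step=20)"
```

```text
clock: 8.2
eef_pos: [408.5, 280.8, 102.2]
tool_rot: [0.33, 1.566, 0.679]
force: [0.1, -0.6, -2.7]
width: 35.6
t 8.2 pos [408.5 280.8 102.2] toolx [ 0.004  0.003 -1.   ] jawyaw 20.03 w 35.6 F [ 0.1 -0.6 -2.7] q [-0.83  0.6   0.25  2.06 -0.29  0.5  -0.02]
turn -0.0 dist 12.4 rows 1
[12.2 -1.2 -2. ] [ 0.001  0.004 -0.001]
```

```bash
python3 -m handwheel '-1 10 -1 -2 0 0.004 0; -1 0 0 0 0 0 0; -1 0 0 0 0 0 0'; python3 -m handwheel '-1 5 0 0 0 0 0; -1 0 0 0 0 0 0; -1 0 0 0 0 0 0';  python3 -c "
from h import *
plan(407,279,84,20,step=20);snap('w7')"
```

```text
clock: 8.5
eef_pos: [407.0, 279.6, 91.9]
tool_rot: [1.056, 1.568, 1.407]
force: [0.3, 0.6, -2.0]
width: 35.5
clock: 8.8
eef_pos: [407.0, 279.5, 86.4]
tool_rot: [1.05, 1.569, 1.401]
force: [0.2, -0.3, -2.7]
width: 36.1
t 8.8 pos [407.  279.5  86.4] toolx [ 0.     0.002 -1.   ] jawyaw 20.07 w 36.1 F [ 0.2 -0.3 -2.7] q [-0.81  0.63  0.23  2.07 -0.3   0.47 -0.  ]
turn -0.1 dist 2.5 rows 1
[ 2.4 -0.5 -0.1] [ 0.001  0.001 -0.002]
```

View pics/w7_b.png

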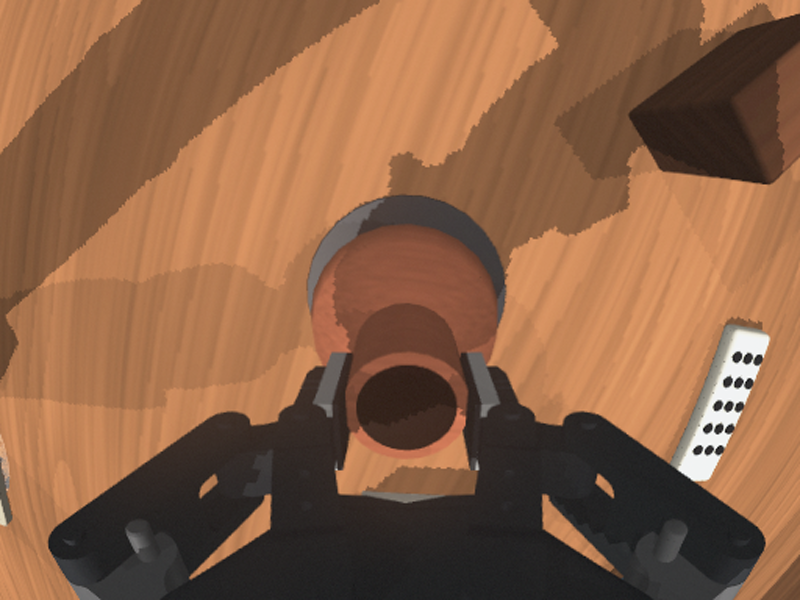

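Not in contact yet, so I'll lower in 1–2 mm steps.

```bash
for i in 1 2; do python3 -m handwheel '-1 2 0 0 0 0 0; -1 0 0 0 0 0 0' | sed -n '2p;4p'; done
```

```text
eef_pos: [407.1, 279.7, 84.6]
force: [0.2, -0.7, -2.1]
eef_pos: [407.1, 281.2, 84.7]
force: [0.3, -0.3, -2.7]
```

```bash
for i in 1 2; do python3 -m handwheel '-1 2 0 0 0 0 0; -1 0 0 0 0 0 0' | sed -n '2p;4p'; done; python3 -c "
from h import *
st()"
```

```text
eef_pos: [406.9, 282.7, 84.6]
force: [0.4, -0.5, -2.6]
eef_pos: [406.8, 284.1, 84.6]
force: [0.6, 0.3, -2.9]
t 9.65 pos [406.8 284.1  84.6] toolx [ 0.002  0.012 -1.   ] jawyaw 20.15 w 35.8 F [ 0.6  0.3 -2.9] q [-0.81  0.63  0.22  2.07 -0.31  0.46  0.  ]
```

```bash
 python3 -c "
from h import *
plan(407,279,82,20)"; python3 -m handwheel '-1 3 -5 0 0 0.012 0; -1 0 0 0 0 0 0; -1 0 0 0 0 0 0' | sed -n '2p;4p'; python3 -c "
from h import *
plan(407,279,82,20)"
```

```text
t 9.65 pos [406.8 284.1  84.6] toolx [ 0.002  0.012 -1.   ] jawyaw 20.15 w 35.8 F [ 0.6  0.3 -2.9] q [-0.81  0.63  0.22  2.07 -0.31  0.46  0.  ]
turn -0.2 dist 5.7 rows 1
[ 2.5 -4.9 -1.6] [ 0.003  0.005 -0.01 ]
eef_pos: [409.2, 284.4, 85.4]
force: [-0.1, 0.3, -2.4]
t 9.95 pos [409.2 284.4  85.4] toolx [-0.008  0.016 -1.   ] jawyaw 20.28 w 36.1 F [-0.1  0.3 -2.4] q [-0.79  0.63  0.21  2.06 -0.31  0.47  0.01]
turn -0.3 dist 6.7 rows 1
[ 3.3 -4.3 -3.9] [ 0.005 -0.002 -0.018]
```

```bash
python3 -m handwheel '-1 -4 -4 -4 0.005 -0.002 -0.018; -1 0 0 0 0 0 0; -1 0 0 0 0 0 0' | sed -n '2p;4p'; python3 -c "
from h import *
plan(407,279,90,20);snap('s8','scene')
im=load('s8')[0]
cv2.imwrite('pics/s8c.png',cv2.resize(im[80:220,220:360],None,fx=4,fy=4,interpolation=2))"
```

```text
eef_pos: [406.2, 277.3, 88.2]
force: [-1.3, -0.3, -3.5]
t 10.25 pos [406.2 277.3  88.2] toolx [-0.001 -0.004 -1.   ] jawyaw 19.93 w 35.9 F [-1.3 -0.3 -3.5] q [-0.82  0.63  0.24  2.07 -0.3   0.48 -0.01]
turn 0.1 dist 2.6 rows 1
[-1.8  1.3  1.3] [-0.001 -0.002  0.004]
```

View pics/s8c.png

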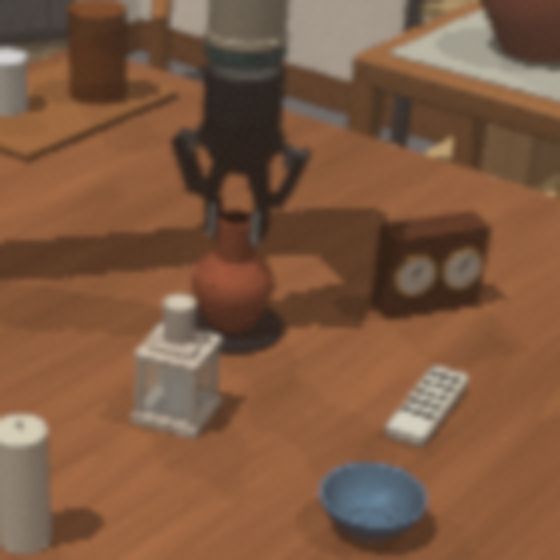

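```bash
python3 -m handwheel '-1 4 1 1 -0.001 -0.002 0.004; -1 0 0 0 0 0 0' | sed -n '2p;4p'; python3 -m handwheel '-1 4 0 0 0 0 0; -1 0 0 0 0 0 0' | sed -n '2p;4p';  python3 -c "
from h import *
plan(407,279,82,20)"
```

```text
eef_pos: [406.5, 279.2, 84.3]
force: [-1.7, -0.7, 3.8]
eef_pos: [406.4, 281.2, 84.9]
force: [0.2, -0.4, -2.8]
t 10.7 pos [406.4 281.2  84.9] toolx [-0.001  0.007 -1.   ] jawyaw 20.03 w 35.8 F [ 0.2 -0.4 -2.8] q [-0.81  0.63  0.22  2.07 -0.31  0.46 -0.  ]
turn -0.0 dist 3.7 rows 1
[ 2.9 -2.3 -0.2] [ 0.001  0.002 -0.007]
```

```bash
python3 -m handwheel '-1 -3 -3 0 0.001 0.002 -0.007; -1 0 0 0 0 0 0' | sed -n '2p;4p'; python3 -c "
from h import *
plan(407,279,85,20)"
```

```text
eef_pos: [407.9, 278.3, 88.2]
force: [0.4, -0.1, -3.0]
t 10.9 pos [407.9 278.3  88.2] toolx [ 0.001 -0.    -1.   ] jawyaw 19.96 w 36.1 F [ 0.4 -0.1 -3. ] q [-0.81  0.63  0.23  2.07 -0.3   0.47 -0.01]
turn 0.0 dist 3.4 rows 1
[ 3.2  1.  -0.6] [-0.001  0.     0.   ]
```

```bash
python3 -m handwheel '-1 3.5 0.5 -0.5 0 0 0; -1 0 0 0 0 0 0' | sed -n '2p;4p'; python3 -c "
from h import *
st()"
```

```text
eef_pos: [407.5, 279.1, 84.3]
force: [-2.0, 1.0, 6.5]
t 11.1 pos [407.5 279.1  84.3] toolx [ 0.001  0.    -1.   ] jawyaw 19.96 w 35.9 F [-2.   1.   6.5] q [-0.81  0.64  0.23  2.07 -0.3   0.46 -0.01]
```

```bash
python3 -m handwheel '0 0 0 0 0 0 0; 0.2 0 0 0 0 0 0; 0.5 0 0 0 0 0 0; 1 0 0 0 0 0 0;1 0 0 0 0 0 0' | sed -n '2p;4,5p'; python3 -c "
from h import *
st();snap('w9')"
```

```text
eef_pos: [407.3, 278.8, 82.8]
force: [-0.1, -0.0, -0.4]
width: 85.0
t 11.6 pos [407.3 278.8  82.8] toolx [-0.    -0.001 -1.   ] jawyaw 19.96 w 85.0 F [-0.1 -0.  -0.4] q [-0.81  0.64  0.23  2.07 -0.3   0.46 -0.01]
```

View pics/w9_b.png

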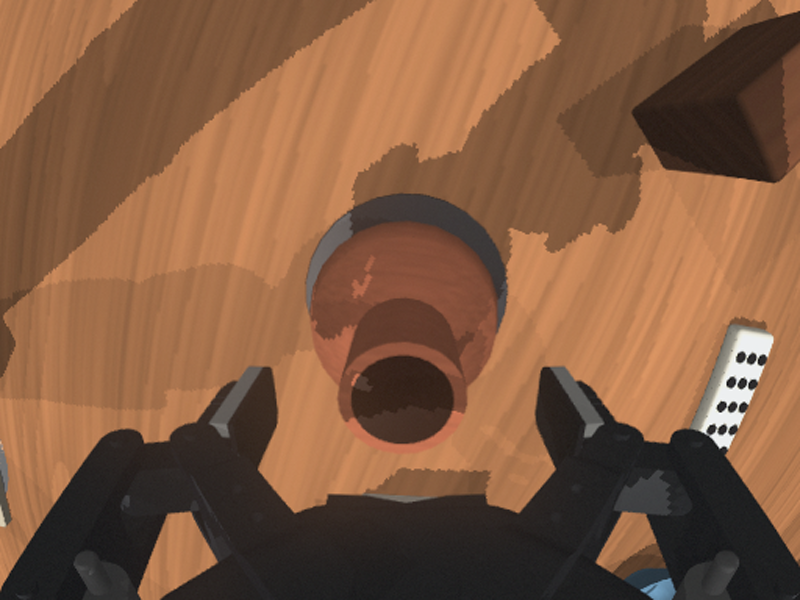

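```bash
python3 -m handwheel '1 -20 0 0 0 0 0; 1 -40 0 0 0 0 0; 1 -40 0 0 0 0 0; 1 -40 0 0 0 0 0; 1 0 0 0 0 0 0'; python3 -c "
from h import *
k=1.5625
print(p2w('wrist',403/k,400/k,120,load('w9')[1]))
st();snap('w10')
plan(491,-106,222,-30)"
```

```text
clock: 12.15
eef_pos: [407.0, 278.1, 226.6]
tool_rot: [-2.618, 1.566, -2.27]
force: [0.2, 0.5, -0.8]
width: 85.0
[404.79081968 281.72767586 120.        ]
t 12.15 pos [407.  278.1 226.6] toolx [-0.003 -0.004 -1.   ] jawyaw 19.91 w 85.0 F [ 0.2  0.5 -0.8] q [-0.91  0.42  0.36  1.94 -0.19  0.82 -0.1 ]
t 12.2 pos [405.5 277.4 224.4] toolx [-0.006 -0.006 -1.   ] jawyaw 19.92 w 85.6 F [-0.6  0.7 -0.6] q [-0.91  0.42  0.35  1.94 -0.19  0.82 -0.1 ]
turn -49.9 dist 392.9 rows 9
[  0.5 -43.3  -5.6] [ 0.097 -0.001  0.001]
[  0.4 -43.6  -1.4] [ 0.097 -0.001  0.001]
[  0.4 -43.6   2.9] [ 0.097 -0.001  0.001]
[  0.4 -43.1   7. ] [ 0.097 -0.001  0.001]
[  0.3 -42.2  11.2] [ 0.097 -0.001  0.001]
[  0.3 -40.9  15.2] [ 0.097 -0.001  0.001]
[  0.3 -39.3  19.1] [ 0.097 -0.001  0.001]
[  0.3 -37.2  22.8] [ 0.097 -0.001  0.001]
[  0.3 -34.8  26.3] [ 0.097 -0.001  0.001]
```

View pics/w10_b.png

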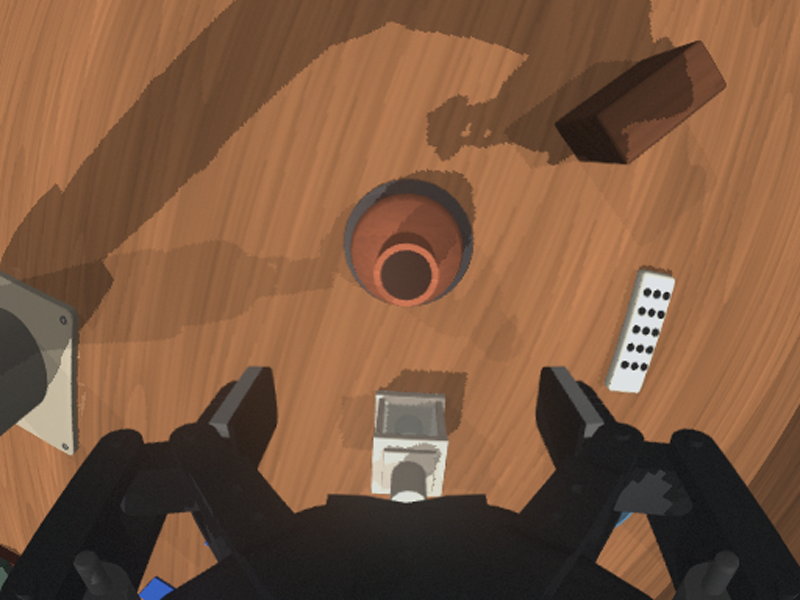

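```bash
python3 -m handwheel '1 0 -43 -5 0.095 0 0; 1 0 -44 -1 0.095 0 0; 1 0 -44 3 0.095 0 0; 1 0 -43 7 0.095 0 0; 1 0 -42 11 0.095 0 0; 1 0 -41 15 0.095 0 0; 1 0 -39 19 0.095 0 0; 1 0 -37 23 0.095 0 0; 1 0 0 0 0 0 0; 1 0 0 0 0 0 0'; python3 -c "
from h import *
snap('w11')
plan(491,-106,150,-30)"
```

```text
clock: 13.2
eef_pos: [477.2, -74.0, 214.3]
tool_rot: [-2.311, 1.546, -2.749]
force: [-0.8, 0.0, 0.7]
width: 85.3
t 13.25 pos [477.2 -74.3 214.5] toolx [-0.023 -0.01  -1.   ] jawyaw -25.06 w 85.6 F [ 0.3 -0.5  0.5] q [-0.33  0.47  0.59  1.97 -0.33  0.83  0.01]
turn -4.9 dist 73.2 rows 2
[ 32.2 -10.8  13.5] [ 0.043 -0.008  0.01 ]
[ 32.2 -10.6  13.7] [ 0.043 -0.008  0.01 ]
```

View pics/w11_b.png

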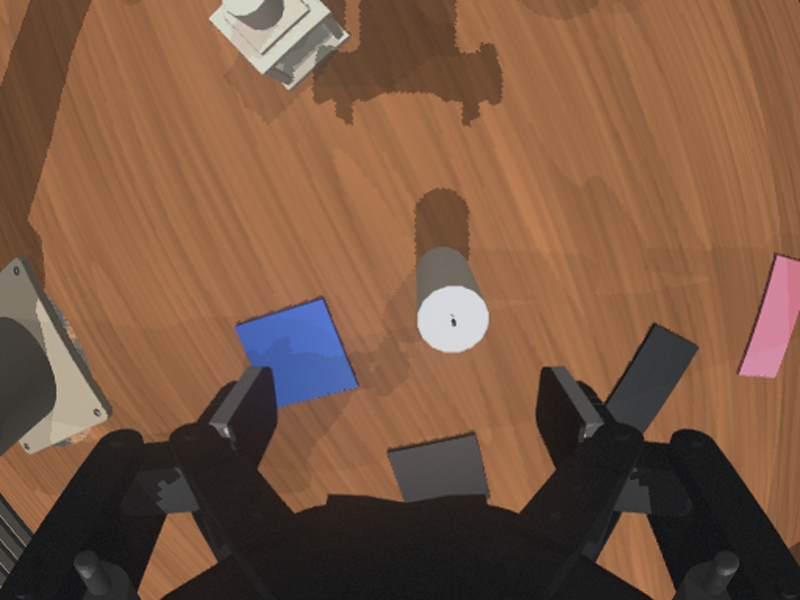

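```bash
python3 -c "
from h import *
k=1.5625
print(p2w('wrist',453/k,319/k,110,load('w11')[1]))"
python3 -m handwheel '1 32 -11 13 0.043 -0.008 0.01; 1 30 -11 13 0.043 -0.008 0.01; 1 0 0 0 0 0 0; 1 0 0 0 0 0 0'; python3 -c "
from h import *
plan(491,-106,86,-30)"
```

```text
[ 490.74725219 -107.6452376   110.        ]
clock: 13.65
eef_pos: [489.8, -99.4, 149.3]
tool_rot: [2.276, 1.566, 1.762]
force: [-0.5, -0.0, 0.9]
width: 85.4
t 13.65 pos [489.8 -99.4 149.3] toolx [-0.001  0.004 -1.   ] jawyaw -29.43 w 85.4 F [-0.5 -0.   0.9] q [-0.2   0.57  0.52  2.01 -0.45  0.68  0.1 ]
turn -0.6 dist 63.7 rows 2
[31.7 -2.7  2.2] [ 0.005 -0.001 -0.002]
[31.7 -2.6  2.2] [ 0.005 -0.001 -0.002]
```

Target candle: about (491, -107).

```bash
python3 -m handwheel '1 16 -7 5 0.005 -0.001 -0.004; 1 18 0 0 0 0 0; 1 0 0 0 0 0 0; 1 0 0 0 0 0 0'; python3 -c "
from h import *
plan(491,-107,86,-30)"
```

```text
clock: 14.05
eef_pos: [492.8, -101.7, 118.1]
tool_rot: [1.564, 1.567, 1.058]
force: [0.1, -0.3, -0.1]
width: 85.4
t 14.05 pos [ 492.8 -101.7  118.1] toolx [ 0.002  0.003 -1.   ] jawyaw -29.03 w 85.4 F [ 0.1 -0.3 -0.1] q [-0.17  0.62  0.48  2.03 -0.5   0.6   0.14]
turn -1.0 dist 32.6 rows 1
[32.1 -5.6  1. ] [ 0.017 -0.    -0.004]
```

```bash
python3 -m handwheel '1 12 -7 1 0.017 0 -0.004; 1 20 -2 0 0 0 0; 1 0 0 0 0 0 0; 1 0 0 0 0 0 0'; python3 -c "
from h import *
plan(491,-107,86,-30)"
```

```text
clock: 14.45
eef_pos: [491.4, -109.5, 87.9]
tool_rot: [0.327, 1.565, -0.196]
force: [-0.6, -0.3, 0.7]
width: 85.6
t 14.45 pos [ 491.4 -109.5   87.9] toolx [ 0.005 -0.001 -1.   ] jawyaw -29.92 w 85.6 F [-0.6 -0.3  0.7] q [-0.12  0.67  0.43  2.05 -0.54  0.53  0.18]
turn -0.1 dist 3.2 rows 1
[ 1.9  2.  -1.6] [ 0.001  0.005 -0.002]
```

```bash
python3 -m handwheel '1 2 2 -1.5 0 0.005 -0.002; 1 0 0 0 0 0 0; -1 0 0 0 0 0 0; -1 0 0 0 0 0 0; -1 0 0 0 0 0 0; -1 0 0 0 0 0 0; -1 0 0 0 0 0 0; -1 0 0 0 0 0 0'; python3 -c "
from h import *
plan(516,-461,230,-30);snap('w12')"
```

```text
clock: 15.25
eef_pos: [492.4, -106.9, 88.5]
tool_rot: [0.425, 1.567, -0.097]
force: [0.4, -0.6, -1.3]
width: 40.7
t 15.25 pos [ 492.4 -106.9   88.5] toolx [ 0.003 -0.    -1.   ] jawyaw -29.92 w 40.7 F [ 0.4 -0.6 -1.3] q [-0.13  0.67  0.43  2.05 -0.54  0.53  0.17]
turn -0.1 dist 382.1 rows 9
[-15.7 -32.8  21.9] [ 0.  0. -0.]
[-15.7 -32.8  21.9] [ 0.  0. -0.]
[-15.7 -32.8  21.9] [ 0.  0. -0.]
[-15.7 -32.8  21.9] [ 0.  0. -0.]
[-15.7 -32.8  21.9] [ 0.  0. -0.]
[-15.7 -32.8  21.9] [ 0.  0. -0.]
[-15.7 -32.8  21.9] [ 0.  0. -0.]
[-15.7 -32.8  21.9] [ 0.  0. -0.]
[-15.7 -32.8  21.9] [ 0.  0. -0.]
```

View pics/w12_b.png

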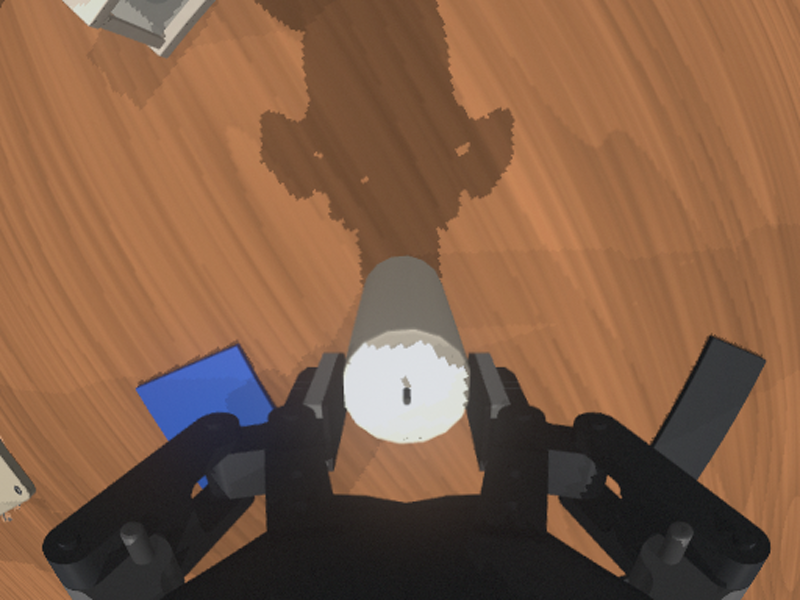

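```bash
python3 -m handwheel '-1 -20 0 0 0 0 0; -1 -35 -10 5 0 0 0; -1 -20 -35 23 0 0 0; -1 0 -40 27 0 0 0; -1 0 -40 27 0 0 0; -1 0 -40 27 0 0 0; -1 0 -40 27 0 0 0; -1 0 -40 27 0 0 0; -1 0 0 0 0 0 0; -1 0 0 0 0 0 0'; python3 -c "
from h import *
plan(516,-461,150,-30);snap('w13')"
```

```text
clock: 16.3
eef_pos: [511.1, -408.1, 160.7]
tool_rot: [-2.864, 1.565, 2.905]
force: [0.4, 0.9, -1.3]
width: 41.1
t 16.3 pos [ 511.1 -408.1  160.7] toolx [-0.005  0.001 -1.   ] jawyaw -29.44 w 41.1 F [ 0.4  0.9 -1.3] q [ 0.35  0.75  0.5   1.57 -0.41  0.94  0.47]
turn -0.6 dist 54.2 rows 2
[  5.3 -21.8  15.2] [ 0.005 -0.003  0.001]
[  5.3 -21.7  15.3] [ 0.005 -0.003  0.001]
```

View pics/w13_b.png

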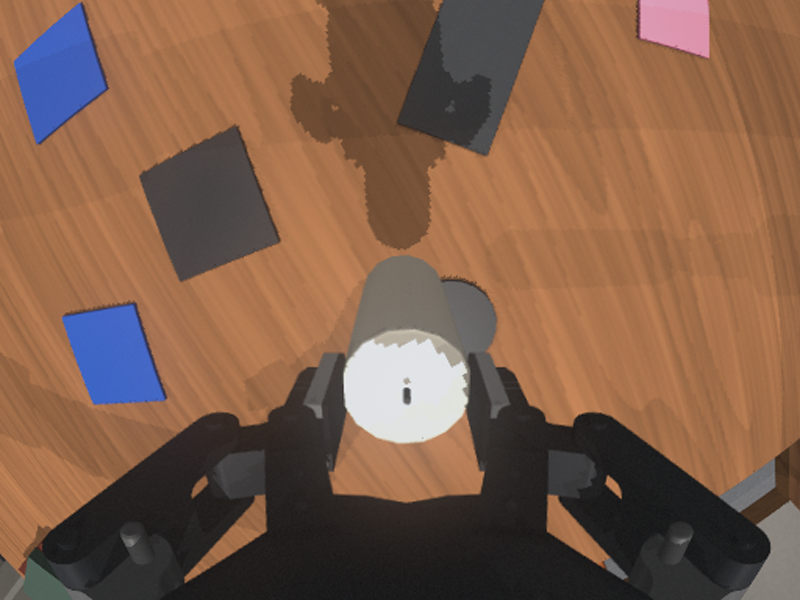

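```bash
python3 -c "
from h import *
k=1.5625
p=load('w13')[1]
g=lambda u,v,z=5:p2w('wrist',u/k,v/k,z,p)[:2]
P=np.array([g(*c) for c in((140,175),(237,125),(280,242),(181,280))]); print('sq',P.mean(0),P.round(1).tolist())
for i in range(4):
    d=P[(i+1)%4]-P[i]; print(np.degrees(np.arctan2(d[1],d[0])).round(1),np.linalg.norm(d).round(1))
A=np.array([g(*c) for c in((456,280),(474,286),(488,299),(496,317),(495,335),(488,350))])
from scipy.optimize import least_squares
print('sr',least_squares(lambda c:np.hypot(*(A-c).T)-34,[515,-460]).x)
im=load('w13')[0]; cv2.imwrite('pics/w13c.png',cv2.resize(im[160:250,250:350],None,fx=6,fy=6))
"
python3 -m handwheel '-1 5 -21 15 0.005 0 0; -1 5 -20 15 0.005 0 0; -1 0 0 0 0 0 0; -1 0 0 0 0 0 0'; python3 -c "
from h import *
plan(516,-461,110,-30);snap('w14')"
```

```text
sq [ 406.8384015  -300.79801825] [[372.0, -250.5], [457.6, -265.4], [441.3, -351.9], [356.6, -335.3]]
-9.9 86.9
-100.7 88.0
168.9 86.4
79.7 86.2
sr [ 515.0473379  -464.56777327]
clock: 16.75
eef_pos: [518.0, -453.2, 149.2]
tool_rot: [3.007, 1.561, 2.489]
force: [0.8, 0.6, -2.2]
width: 41.0
t 16.75 pos [ 518.  -453.2  149.2] toolx [-0.007  0.006 -1.   ] jawyaw -29.69 w 41.0 F [ 0.8  0.6 -2.2] q [ 0.42  0.81  0.49  1.46 -0.42  0.98  0.5 ]
turn -0.3 dist 40.0 rows 1
[39.2 -7.8  2.5] [ 0.005 -0.009 -0.001]
```

View pics/w14_b.png

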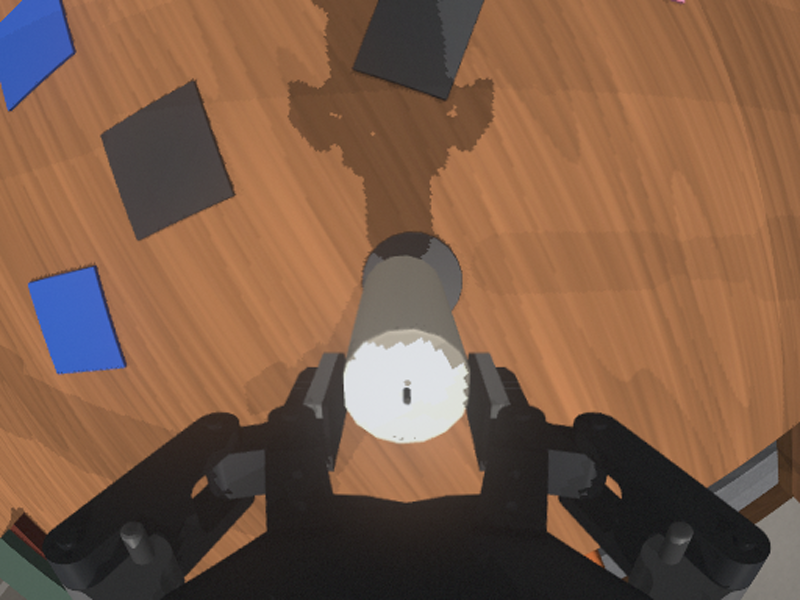

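View pics/w13c.png

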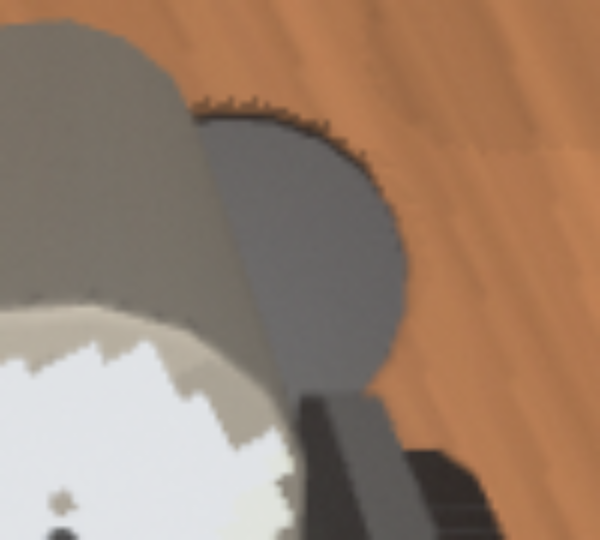

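```bash
python3 -c "
from h import *
k=1.5625
p=load('w14')[1]
g=lambda u,v,z=5:p2w('wrist',u/k,v/k,z,p)[:2]
A=np.array([g(*c) for c in((363,272),(372,250),(390,238),(413,233),(438,240),(455,256),(462,276),(459,298))])
from scipy.optimize import least_squares
r=least_squares(lambda c:np.hypot(*(A-c).T)-34,[515,-460]);print('sr',r.x,r.fun.round(1))
P=np.array([g(*c) for c in((102,133),(194,80),(235,195),(138,240))]); print('sq',P.mean(0),P.round(1).tolist())
for i in range(4):
    d=P[(i+1)%4]-P[i]; print(np.degrees(np.arctan2(d[1],d[0])).round(1),np.linalg.norm(d).round(1))
"
```

```text
sr [ 514.84801451 -464.58216155] [-0.6  0.6 -0.3 -0.1 -0.1  0.1 -0.  -0.3]
sq [ 406.87101691 -301.03401685] [[372.8, -250.1], [457.2, -266.2], [441.8, -352.1], [355.7, -335.7]]
-10.8 85.8
-100.2 87.3
169.3 87.6
78.7 87.3
```

```bash
python3 -m handwheel '-1 12 -11 5 0.005 -0.009 0; -1 18 -3 0 0 0 0; -1 0 0 0 0 0 0; -1 0 0 0 0 0 0'; python3 -c "
from h import *
plan(515,-463,96,-30)"
```

```text
clock: 17.2
eef_pos: [516.5, -465.2, 117.9]
tool_rot: [1.195, 1.568, 0.676]
force: [0.4, -0.2, -1.5]
width: 40.8
t 17.2 pos [ 516.5 -465.2  117.9] toolx [ 0.002  0.002 -1.   ] jawyaw -29.75 w 40.8 F [ 0.4 -0.2 -1.5] q [ 0.44  0.85  0.47  1.48 -0.44  0.92  0.53]
turn -0.2 dist 22.1 rows 1
[21.9  1.1 -2.4] [ 0.004  0.001 -0.003]
```

```bash
python3 -m handwheel '-1 16 1 -2 0.004 0 -0.003; -1 0 0 0 0 0 0; -1 0 0 0 0 0 0'; python3 -c "
from h import *
plan(515,-463,94,-30)"
```

```text
clock: 17.5
eef_pos: [516.4, -463.5, 103.6]
tool_rot: [-0.206, 1.567, -0.729]
force: [0.5, -0.5, -0.7]
width: 40.8
t 17.5 pos [ 516.4 -463.5  103.6] toolx [ 0.003 -0.002 -1.   ] jawyaw -29.93 w 40.8 F [ 0.5 -0.5 -0.7] q [ 0.44  0.86  0.46  1.49 -0.45  0.89  0.53]
turn -0.1 dist 9.7 rows 1
[ 9.6 -0.3 -1.4] [0.001 0.004 0.001]
```

```bash
python3 -m handwheel '-1 7 0 -1 0 0.004 0; -1 0 0 0 0 0 0' | sed -n '2p;4p';  python3 -m handwheel '-1 3 0 0 0 0 0; -1 0 0 0 0 0 0' | sed -n '2p;4p'; python3 -c "
from h import *
plan(515,-463,93,-30)"
```

```text
eef_pos: [516.3, -463.4, 97.7]
force: [0.3, -0.1, -1.1]
eef_pos: [516.7, -463.8, 95.2]
force: [0.0, 0.9, -2.0]
t 17.9 pos [ 516.7 -463.8   95.2] toolx [ 0.002 -0.002 -1.   ] jawyaw -29.9 w 40.6 F [ 0.   0.9 -2. ] q [ 0.45  0.87  0.46  1.5  -0.46  0.88  0.53]
turn -0.1 dist 2.9 rows 1
[ 2.2 -0.1 -1.8] [0.002 0.003 0.001]
```

```bash
python3 -m handwheel '-1 3 0 -1.5 0 0.003 0; -1 0 0 0 0 0 0' | sed -n '2p;4p'; python3 -c "
from h import *
plan(515,-463,93,-30);snap('w15')"
```

```text
eef_pos: [516.0, -464.5, 93.9]
force: [0.4, 0.2, -1.8]
t 18.1 pos [ 516.  -464.5   93.9] toolx [ 0.001 -0.004 -1.   ] jawyaw -29.91 w 41.4 F [ 0.4  0.2 -1.8] q [ 0.45  0.87  0.46  1.5  -0.46  0.87  0.54]
turn -0.1 dist 2.0 rows 1
[ 0.9  0.8 -1.6] [0.002 0.003 0.003]
```

View pics/w15_b.png

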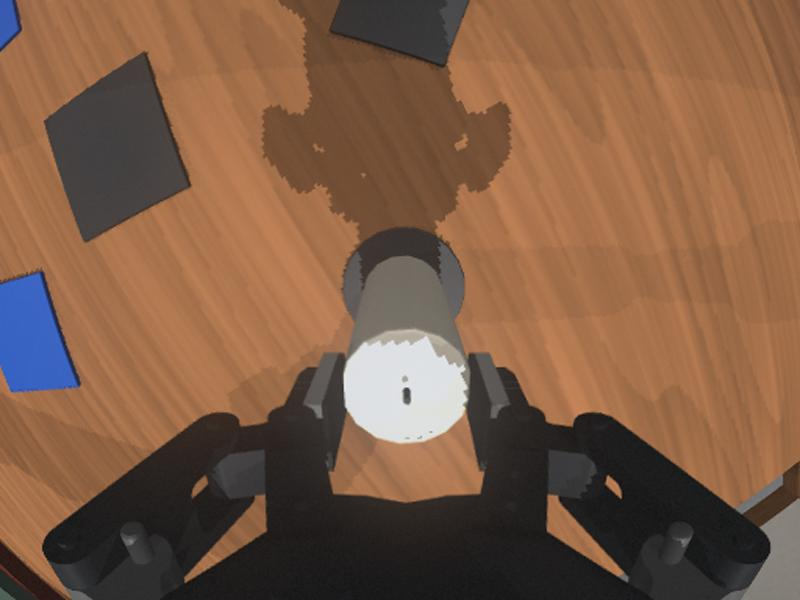

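```bash
python3 -c "
from h import *
k=1.5625
p=load('w15')[1]
g=lambda u,v,z=5:p2w('wrist',u/k,v/k,z,p)[:2]
a,b=g(404,257),g(404,228);print(a,b,np.linalg.norm(a-b), g(343,280),g(465,280))"
python3 -m handwheel '-1 1.5 0 -1 0 0.003 0.003; -1 0 0 0 0 0 0' | sed -n '2p;4p'
```

```text
[ 524.47503384 -448.62065095] [ 532.34643358 -434.93306143] 15.789523132398218 [ 489.12192537 -443.03567664] [ 547.07180518 -476.38250612]
eef_pos: [515.7, -465.0, 93.8]
force: [-1.1, -0.1, -0.5]
```

```bash
python3 -m handwheel '-1 -3 4 -1 0 0.003 0.003; -1 0 0 0 0 0 0' | sed -n '2p;4p'; python3 -c "
from h import *
plan(516.5,-461.5,93,-30);snap('w15')"
```

```text
eef_pos: [516.7, -460.1, 96.3]
force: [-0.4, -0.1, -1.4]
t 18.55 pos [ 516.7 -460.1   96.3] toolx [ 0.     0.004 -1.   ] jawyaw -29.91 w 40.7 F [-0.4 -0.1 -1.4] q [ 0.44  0.87  0.46  1.5  -0.46  0.89  0.53]
turn -0.1 dist 3.6 rows 1
[ 3.3 -1.3  0.5] [ 0.001 -0.002 -0.004]
```

```bash
python3 -m handwheel '-1 3.5 -1.5 0.5 0 -0.002 -0.004; -1 0 0 0 0 0 0' | sed -n '2p;4p'; python3 -c "
from h import *
plan(516.5,-461.5,93,-30);snap('w16')"
```

```text
eef_pos: [516.0, -462.3, 93.7]
force: [-1.1, -0.3, -0.5]
t 18.8 pos [ 516.  -462.3   93.7] toolx [-0.    -0.001 -1.   ] jawyaw -29.9 w 41.1 F [-1.1 -0.3 -0.5] q [ 0.44  0.87  0.46  1.5  -0.46  0.88  0.53]
turn -0.1 dist 1.2 rows 1
[0.7 1.  0. ] [0.002 0.    0.001]
```

View pics/w16_b.png

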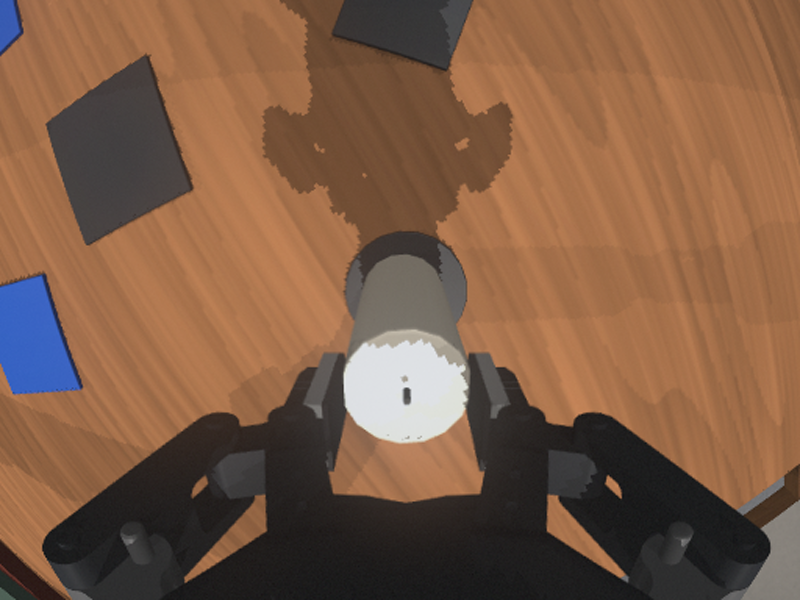

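```bash
python3 -m handwheel '-1 1 1 0 0 0 0; 0 0 0 0 0 0 0; 0.3 0 0 0 0 0 0; 0.6 0 0 0 0 0 0; 1 0 0 0 0 0 0; 1 0 0 0 0 0 0; 1 -20 0 0 0 0 0; 1 -40 0 0 0 0 0; 1 -40 0 0 0 0 0; 1 -30 0 0 0 0 0'; python3 -c "
from h import *
snap('w17')
plan(466,118,222,14.5)"
```

```text
clock: 19.85
eef_pos: [514.1, -458.5, 219.6]
tool_rot: [3.068, 1.558, 2.545]
force: [1.8, -0.3, 0.3]
width: 85.5
t 19.9 pos [ 515.9 -460.8  225.1] toolx [-0.004  0.001 -1.   ] jawyaw -29.92 w 85.5 F [ 0.8 -2.1  4. ] q [ 0.41  0.74  0.53  1.38 -0.38  1.12  0.47]
turn 44.4 dist 581.0 rows 13
[  0.3  36.7 -25.5] [-0.06 -0.   -0.  ]
[  0.3  38.1 -23.3] [-0.06 -0.   -0.  ]
[  0.3  39.5 -21. ] [-0.06 -0.   -0.  ]
[  0.3  40.6 -18.6] [-0.06 -0.   -0.  ]
[  0.3  41.7 -16.1] [-0.06 -0.   -0.  ]
[  0.3  42.6 -13.6] [-0.06 -0.   -0.  ]
[  0.3  43.3 -11.1] [-0.06 -0.   -0.  ]
[ 0.3 43.9 -8.5] [-0.06 -0.   -0.  ]
[ 0.2 44.3 -5.8] [-0.06 -0.   -0.  ]
[ 0.2 44.6 -3.2] [-0.06 -0.   -0.  ]
[ 0.2 44.7 -0.5] [-0.06 -0.   -0.  ]
[ 0.2 44.6  2.1] [-0.06 -0.   -0.  ]
[ 0.2 44.4  4.8] [-0.06 -0.   -0.  ]
```

View pics/w17_b.png

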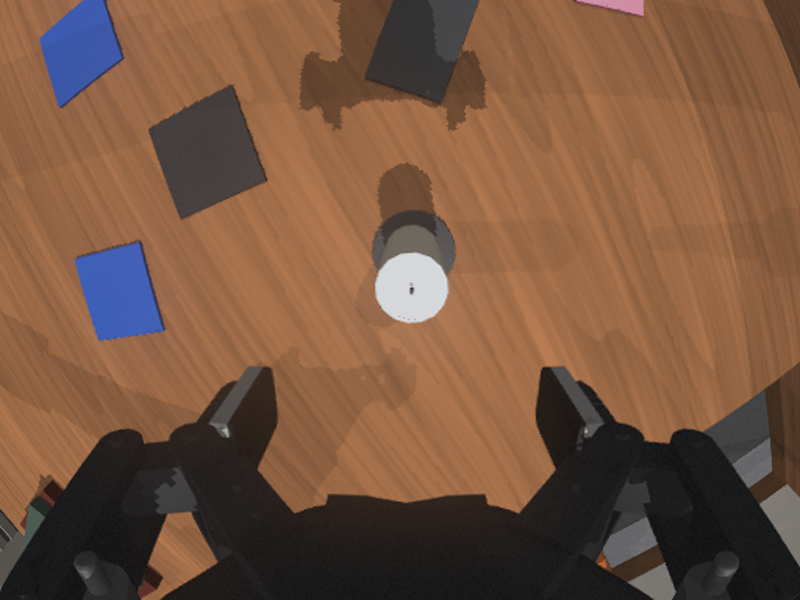

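```bash
python3 -m handwheel '1 0 37 -25 -0.06 0 0; 1 0 38 -23 -0.06 0 0; 1 0 40 -21 -0.06 0 0; 1 0 41 -19 -0.06 0 0; 1 0 42 -16 -0.06 0 0; 1 0 43 -14 -0.06 0 0; 1 0 43 -11 -0.06 0 0; 1 0 44 -8 -0.06 0 0; 1 0 44 -6 -0.06 0 0; 1 0 44 -3 -0.06 0 0'; python3 -c "
from h import *
plan(466,118,222,14.5)"
```

```text
clock: 20.9
eef_pos: [473.5, -9.7, 223.9]
tool_rot: [-1.247, 1.559, -1.157]
force: [1.0, 0.3, -0.1]
width: 85.5
t 20.9 pos [473.5  -9.7 223.9] toolx [ 0.005 -0.01  -1.   ] jawyaw 5.16 w 85.5 F [ 1.   0.3 -0.1] q [-0.35  0.39  0.41  2.   -0.2   0.78  0.27]
turn 9.3 dist 127.9 rows 3
[ 0.2 42.6  1.3] [-0.054  0.001  0.004]
[ 0.3 42.5  3.7] [-0.054  0.001  0.004]
[ 0.5 42.2  6. ] [-0.054  0.001  0.004]
```

```bash
python3 -m handwheel '1 0 42 1 -0.054 0 0.004; 1 0 42 4 -0.054 0 0.004; 1 0 25 4 -0.054 0 0.004; 1 0 0 0 0 0 0; 1 0 0 0 0 0 0'; python3 -c "
from h import *
snap('w18')
plan(466,118,160,14.5)"
```

```text
clock: 21.4
eef_pos: [465.3, 111.8, 223.2]
tool_rot: [0.713, 1.564, 0.985]
force: [0.1, 0.0, 0.1]
width: 85.6
t 21.45 pos [465.3 111.7 223.2] toolx [ 0.004  0.006 -1.   ] jawyaw 15.54 w 85.5 F [ 0.2  0.2 -0.7] q [-0.54  0.39  0.34  1.99 -0.19  0.79  0.18]
turn -1.0 dist 63.5 rows 2
[31.6  2.8  1. ] [ 0.009  0.002 -0.002]
[31.6  2.9  1.1] [ 0.009  0.002 -0.002]
```

View pics/w18_b.png

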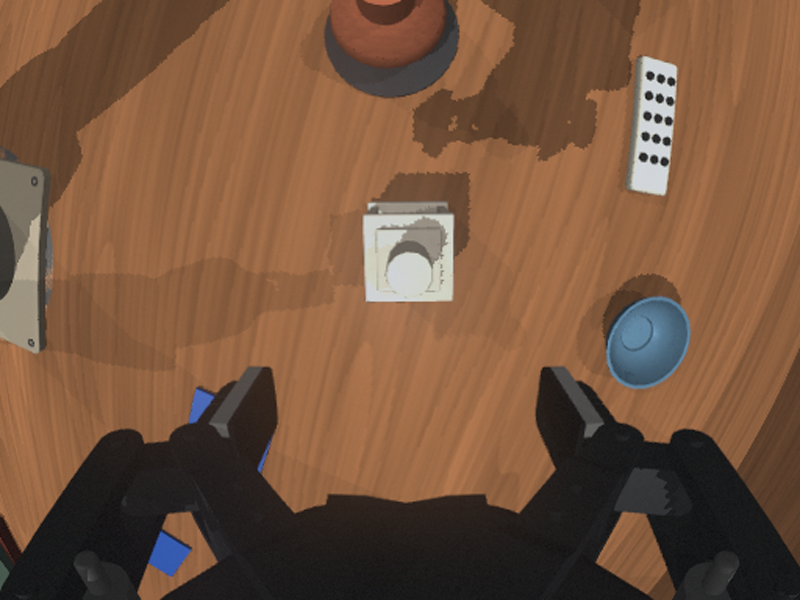

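```bash
python3 -c "
from h import *
im,p=load('w18'); c=im[120:205,220:305]; cv2.imwrite('pics/w18c.png',cv2.resize(c,None,fx=7,fy=7,interpolation=2))
k=1.5625
print(p2w('wrist',410/k,274/k,120,p))"
```

```text
[466.11908221 117.92789294 120.        ]
```

View pics/w18c.png

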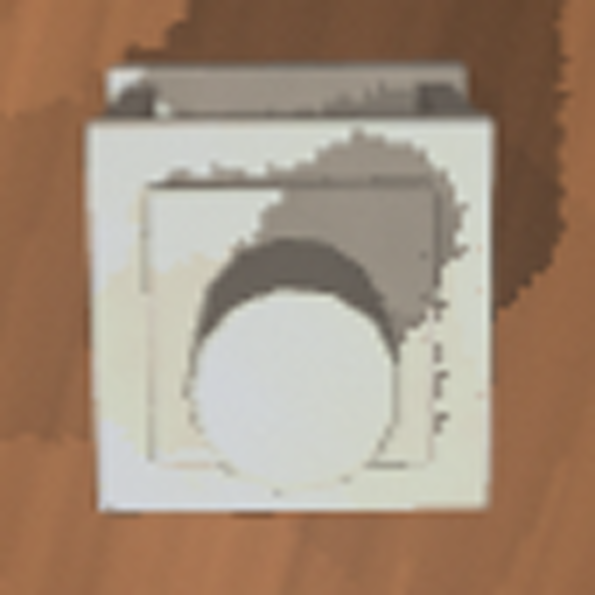

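```bash
python3 -c "
from h import *
im,p=load('w18')
g=lambda u,v,z:p2w('wrist',220+u/7-.43,120+v/7-.43,z,p)[:2]
P=np.array([g(*c,82) for c in((87,124),(495,122),(490,508),(101,510))]); print(P.mean(0))
for i in range(4):
    d=P[(i+1)%4]-P[i]; print(np.degrees(np.arctan2(d[1],d[0])).round(1),np.linalg.norm(d).round(1))
d=g(465,66,12)-g(108,66,12);print('base',np.degrees(np.arctan2(d[1],d[0])),np.linalg.norm(d));print(g(295,391,120))
"
```

```text
[465.45007763 118.91006019]
15.9 58.6
-73.7 58.0
-164.2 58.4
106.5 58.0
base 15.625147513513072 62.97899174333149
[465.54124643 117.70232865]
```

```bash
python3 -m handwheel '1 25 3 0 -0.008 0.002 -0.002; 1 30 3 0 0 0.002 -0.002; 1 0 0 0 0 0 0; 1 0 0 0 0 0 0'; python3 -c "
from h import *
plan(465.7,118,130,16)"
```

```text
clock: 21.85
eef_pos: [466.4, 111.9, 168.5]
tool_rot: [-0.426, 1.566, -0.158]
force: [0.4, 0.1, 1.0]
width: 85.1
t 21.85 pos [466.4 111.9 168.5] toolx [ 0.005 -0.001 -1.   ] jawyaw 15.38 w 85.1 F [0.4 0.1 1. ] q [-0.51  0.48  0.31  2.05 -0.23  0.65  0.22]
turn 0.6 dist 39.0 rows 1
[38.5  6.1  0.7] [-0.011  0.005  0.002]
```

```bash
python3 -m handwheel '1 18 8 0 -0.011 0.005 0.002; 1 20 2 0 0 0 0; 1 0 0 0 0 0 0; 1 0 0 0 0 0 0'; python3 -c "
from h import *
plan(465.7,118,98,16)"
```

```text
clock: 22.25
eef_pos: [468.4, 118.5, 134.9]
tool_rot: [-0.176, 1.562, 0.097]
force: [-0.4, 0.5, 0.7]
width: 85.4
t 22.25 pos [468.4 118.5 134.9] toolx [ 0.008  0.001 -1.   ] jawyaw 15.61 w 85.4 F [-0.4  0.5  0.7] q [-0.5   0.54  0.28  2.07 -0.26  0.56  0.24]
turn 0.4 dist 37.0 rows 1
[36.8  0.3 -3. ] [-0.007  0.008  0.001]
```

```bash
python3 -m handwheel '1 15 0 -3 -0.007 0.008 0.001; 1 17 0 0 0 0 0; 1 0 0 0 0 0 0; 1 0 0 0 0 0 0'; python3 -c "
from h import *
plan(465.7,118,98,16)"
```

```text
clock: 22.65
eef_pos: [468.2, 116.8, 104.5]
tool_rot: [-0.114, 1.565, 0.165]
force: [0.0, 0.3, 0.4]
width: 85.3
t 22.65 pos [468.2 116.8 104.5] toolx [ 0.006  0.001 -1.   ] jawyaw 15.96 w 85.3 F [0.  0.3 0.4] q [-0.47  0.59  0.24  2.09 -0.29  0.49  0.27]
turn 0.0 dist 7.1 rows 1
[ 6.5  1.8 -2.1] [-0.001  0.006  0.001]
```

```bash
python3 -m handwheel '1 7 1.5 -2 0 0.006 0.001; 1 0 0 0 0 0 0; 1 0 0 0 0 0 0'; python3 -c "
from h import *
plan(465.7,118,98,16)"
```

```text
clock: 22.95
eef_pos: [466.4, 117.8, 98.1]
tool_rot: [0.434, 1.57, 0.713]
force: [0.8, 0.5, -1.2]
width: 85.3
t 22.95 pos [466.4 117.8  98.1] toolx [ 0.001  0.001 -1.   ] jawyaw 15.96 w 85.3 F [ 0.8  0.5 -1.2] q [-0.47  0.6   0.24  2.1  -0.29  0.48  0.27]
turn 0.0 dist 0.8 rows 1
[ 0.1  0.3 -0.7] [-0.001  0.001 -0.   ]
```

```bash
python3 -m handwheel '-1 0 0 0 0 0 0; -1 0 0 0 0 0 0; -1 0 0 0 0 0 0; -1 0 0 0 0 0 0; -1 0 0 0 0 0 0; -1 0 0 0 0 0 0; -1 0 0 0 0 0 0; -1 0 0 0 0 0 0'; python3 -c "
from h import *
st();snap('w19')"
```

```text
clock: 23.75
eef_pos: [466.6, 118.0, 99.1]
tool_rot: [0.34, 1.569, 0.619]
force: [0.0, 0.0, 0.8]
width: 25.0
t 23.75 pos [466.6 118.   99.1] toolx [ 0.002  0.001 -1.   ] jawyaw 15.97 w 25.0 F [0.  0.  0.8] q [-0.47  0.6   0.24  2.1  -0.29  0.48  0.27]
```

View pics/w19_b.png

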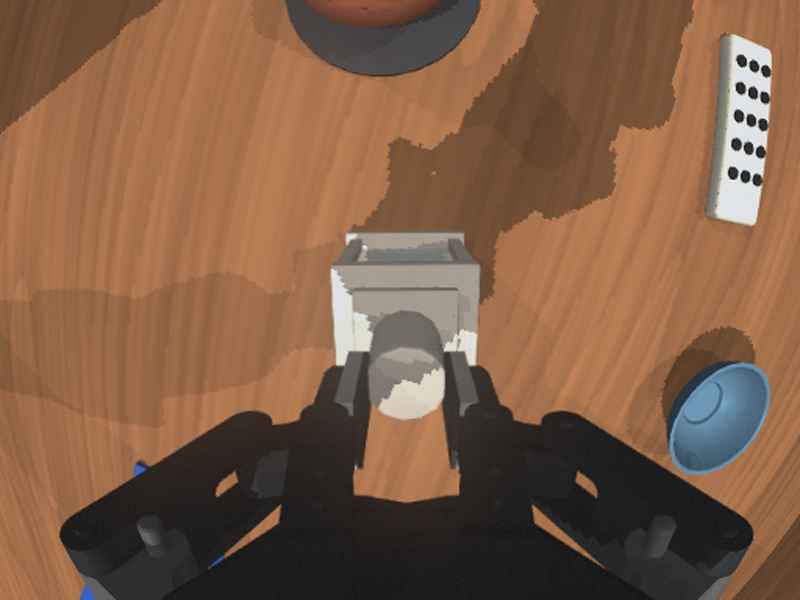

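```bash
python3 -m handwheel '-1 -15 0 0 0 0 0; -1 -30 0 0 0 0 0; -1 -35 0 0 0 0 0; -1 0 0 0 0 0 0'; python3 -c "
from h import *
plan(406.5,-299,180,-10.7)"
```

```text
clock: 24.2
eef_pos: [464.3, 117.3, 178.8]
tool_rot: [3.13, 1.566, -2.874]
force: [1.8, 0.7, -4.5]
width: 25.0
t 24.2 pos [464.3 117.3 178.8] toolx [-0.005 -0.001 -1.   ] jawyaw 15.96 w 25.0 F [ 1.8  0.7 -4.5] q [-0.53  0.47  0.32  2.03 -0.22  0.69  0.21]
turn -26.7 dist 420.3 rows 10
[ -0.  -38.4 -17. ] [ 0.047 -0.001  0.   ]
[ -0.  -39.2 -15.2] [ 0.047 -0.001  0.   ]
[ -0.1 -39.8 -13.4] [ 0.047 -0.001  0.   ]
[ -0.1 -40.4 -11.5] [ 0.047 -0.001  0.   ]
[ -0.1 -40.9  -9.6] [ 0.047 -0.001  0.   ]
[ -0.1 -41.3  -7.7] [ 0.047 -0.001  0.   ]
[ -0.1 -41.6  -5.8] [ 0.047 -0.001  0.   ]
[ -0.1 -41.9  -3.8] [ 0.047 -0.001  0.   ]
[ -0.1 -42.   -1.9] [ 0.047 -0.001  0.   ]
[ -0.1 -42.    0.1] [ 0.047 -0.001  0.   ]
```

```bash
python3 -m handwheel '-1 0 -20 -9 0.02 0 0; -1 0 -38 -16 0.047 0 0; -1 0 -39 -15 0.047 0 0; -1 0 -40 -13 0.047 0 0; -1 0 -40 -11 0.047 0 0; -1 0 -41 -10 0.047 0 0; -1 0 -41 -8 0.047 0 0; -1 0 -42 -6 0.047 0 0; -1 0 -35 -4 0.047 0 0; -1 0 0 0 0 0 0'; python3 -c "
from h import *
snap('w20')
plan(406.5,-299,150,-10.7)"
```

```text
clock: 25.2
eef_pos: [401.7, -237.0, 168.3]
tool_rot: [-2.965, 1.554, -3.089]
force: [-0.5, -0.4, -3.4]
width: 24.5
t 25.25 pos [ 401.9 -234.1  167.9] toolx [-0.018  0.002 -1.   ] jawyaw -6.95 w 25.0 F [-0.2 -0.6 -4.5] q [ 0.17  0.48  0.41  2.07 -0.29  0.67  0.66]
turn -3.8 dist 67.5 rows 2
[  8.9 -31.9   6.4] [ 0.033 -0.009  0.   ]
[  8.9 -31.7   7.3] [ 0.033 -0.009  0.   ]
```

View pics/w20_b.png

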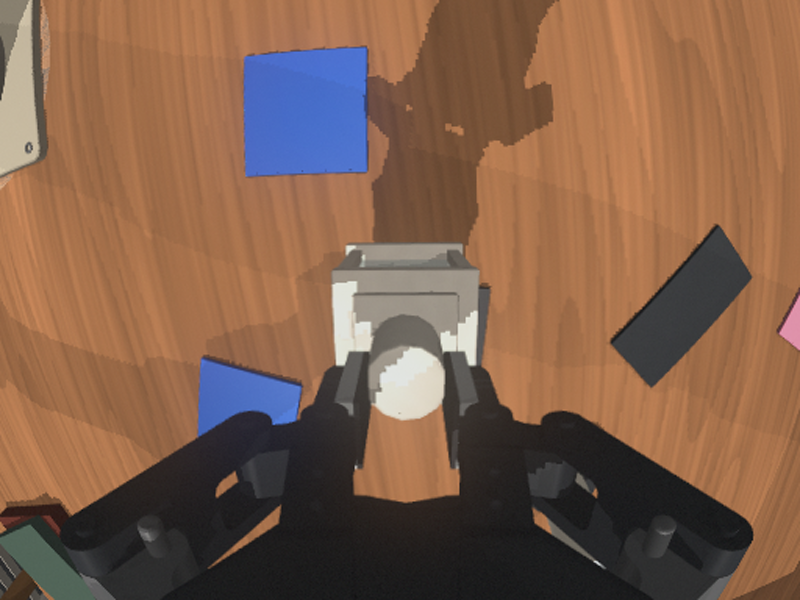

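```bash
python3 -c "
from h import *
k=1.5625
p=load('w20')[1]
P=np.array([p2w('wrist',u/k,v/k,5,p)[:2] for u,v in((717,226),(751,277),(652,387),(611,342))]); print('ob',P.mean(0))
for i in range(4):
    d=P[(i+1)%4]-P[i]; print(np.degrees(np.arctan2(d[1],d[0])).round(1),np.linalg.norm(d).round(1))
"
python3 -m handwheel '-1 9 -32 6 0.033 -0.009 0; -1 8 -30 7 0.033 -0.009 0; -1 0 0 0 0 0 0; -1 0 0 0 0 0 0'; python3 -c "
from h import *
snap('w21')
plan(406.5,-299,125,-10.7)"
```

```text
ob [ 622.83409019 -302.2094009 ]
-48.0 63.5
-138.5 131.8
131.0 64.9
40.9 130.6
clock: 25.65
eef_pos: [405.4, -291.8, 145.3]
tool_rot: [2.416, 1.56, 2.234]
force: [-0.7, 1.7, -3.6]
width: 24.9
t 25.7 pos [ 405.5 -292.   145.4] toolx [-0.006  0.008 -1.   ] jawyaw -10.43 w 25.0 F [ 0.2 -1.1 -4.1] q [ 0.31  0.56  0.39  2.   -0.34  0.65  0.74]
turn -0.3 dist 21.6 rows 1
[20.4 -6.9  2.4] [ 0.005 -0.008 -0.006]
```

View pics/w21_b.png

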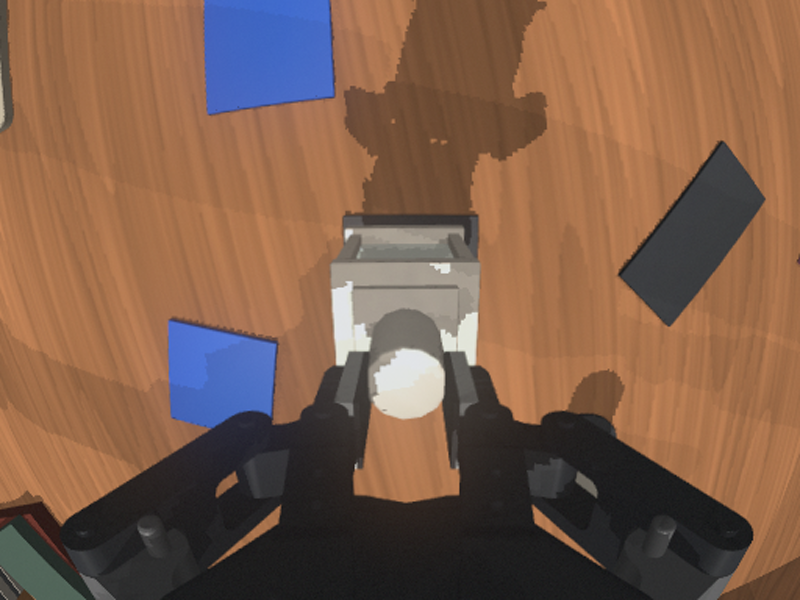

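```bash
python3 -m handwheel '-1 12 -8 2 0.004 -0.008 -0.006; -1 12 0 0 0 0 0; -1 0 0 0 0 0 0; -1 0 0 0 0 0 0'; python3 -c "
from h import *
snap('w22')
plan(406.5,-299,106,-10.7)"
```

```text
clock: 26.1
eef_pos: [407.0, -293.8, 119.7]
tool_rot: [1.948, 1.566, 1.771]
force: [0.8, -0.2, -3.3]
width: 24.7
t 26.15 pos [ 406.9 -293.6  119.7] toolx [-0.001  0.005 -1.   ] jawyaw -10.18 w 24.6 F [-0.6  0.4 -3.7] q [ 0.33  0.6   0.36  2.02 -0.37  0.59  0.77]
turn -0.5 dist 14.8 rows 1
[13.7 -5.5  0.5] [ 0.009 -0.002 -0.005]
```

View pics/w22_b.png

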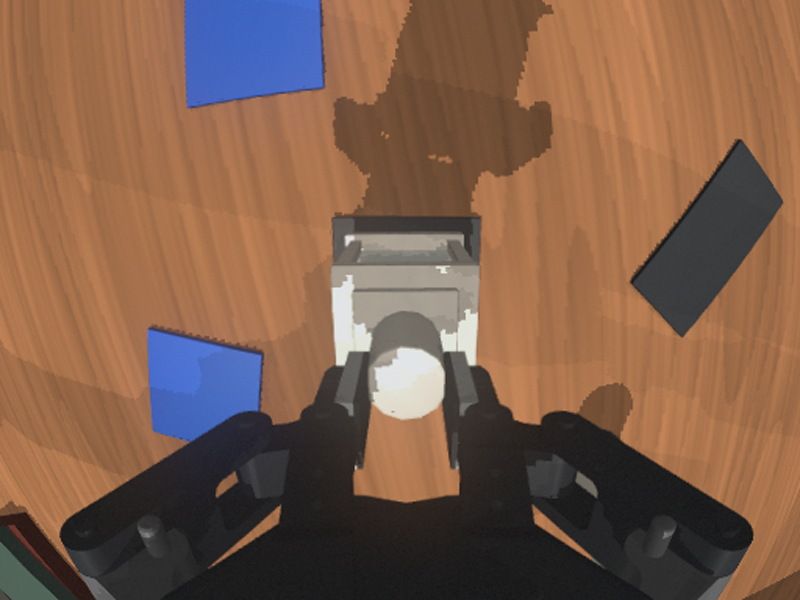

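```bash
python3 -m handwheel '-1 10 -6 1 0.007 -0.002 -0.005; -1 0 0 0 0 0 0; -1 0 0 0 0 0 0'; python3 -c "
from h import *
snap('w23')
plan(406.5,-299,104,-10.7)
im=load('w23')[0]; cv2.imwrite('pics/w23c.png',cv2.resize(im[120:210,195:325],None,fx=6,fy=6,interpolation=2))"
```

```text
clock: 26.45
eef_pos: [407.7, -299.7, 109.6]
tool_rot: [-0.384, 1.569, -0.568]
force: [0.4, 0.3, -3.8]
width: 25.1
t 26.5 pos [ 407.6 -299.8  109.6] toolx [ 0.001 -0.001 -1.   ] jawyaw -10.55 w 24.8 F [-0.2  0.2 -3.3] q [ 0.35  0.62  0.35  2.03 -0.38  0.56  0.78]
turn -0.2 dist 5.8 rows 1
[ 5.6  0.6 -1.2] [0.003 0.001 0.001]
```

View pics/w23c.png

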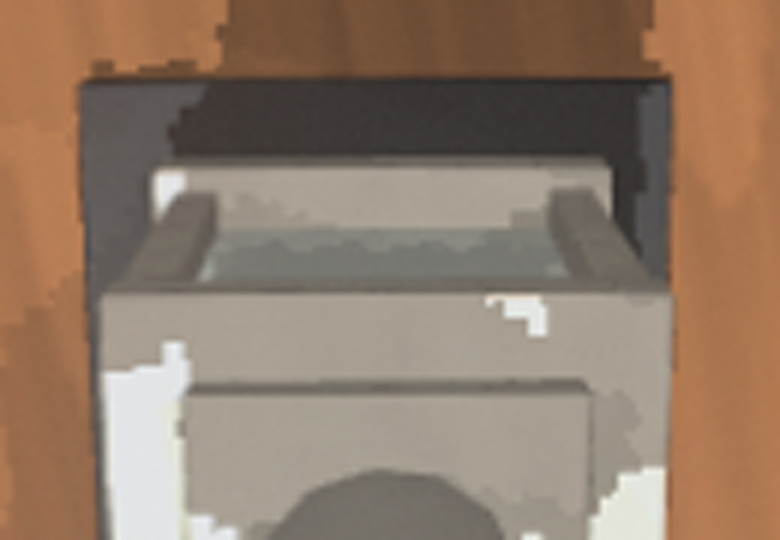

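```bash
python3 -m handwheel '-1 5.5 1 -1.2 0 0.001 0.001; -1 0 0 0 0 0 0' | sed -n '2p;4p'; python3 -c "
from h import *
snap('w24')
plan(406.5,-299,104,-10.7)
im=load('w24')[0]; cv2.imwrite('pics/w24c.png',cv2.resize(im[120:210,195:325],None,fx=6,fy=6,interpolation=2))"
```

```text
eef_pos: [406.8, -299.5, 104.4]
force: [0.1, 0.4, -3.2]
t 26.75 pos [ 407.  -299.3  104.5] toolx [ 0.002 -0.001 -1.   ] jawyaw -10.58 w 24.7 F [-0.  -1.3 -3.5] q [ 0.35  0.62  0.34  2.03 -0.39  0.54  0.78]
turn -0.1 dist 0.8 rows 1
[ 0.5  0.2 -0.6] [0.002 0.002 0.001]
```

View pics/w24c.png

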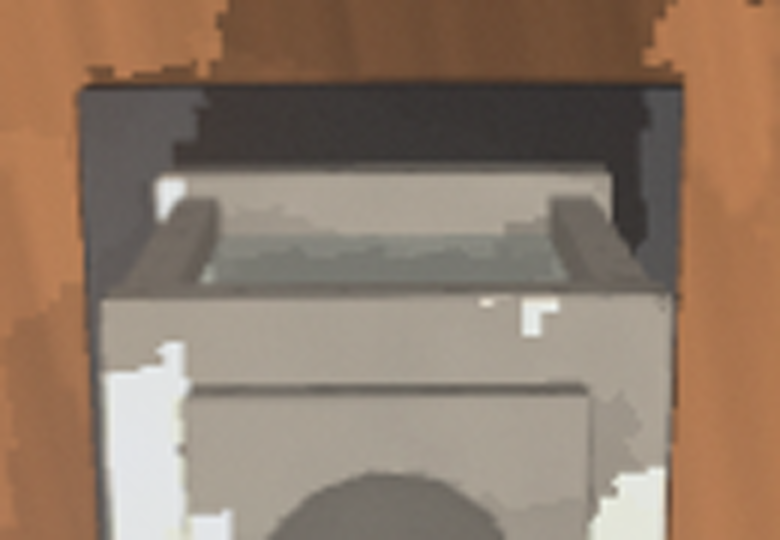

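```bash
python3 -c "
from h import *
p=load('w24')[1]
g=lambda u,v,z:p2w('wrist',195+u/6-.42,120+v/6-.42,z,p)
print('matw',np.linalg.norm(g(80,88,5)-g(683,84,5)))
for z in(7,9,11,13): 
  b=g(382,172,z); m=g(382,86,5); yd=np.array([np.sin(np.radians(10.7)),np.cos(np.radians(10.7)),0]); print(z,np.linalg.norm(g(156,173,z)-g(611,171,z)),(m-b)@yd, b+(-32*yd), m-44*yd)
"
```

```text
matw 87.04511860722677
7 65.50017533188225 12.196446459873137 [ 405.31553166 -300.6385156     7.        ] [ 405.32484615 -300.44035304    5.        ]
9 64.98206796649318 11.871749486822488 [ 405.37927066 -300.32011677    9.        ] [ 405.32484615 -300.44035304    5.        ]
11 64.46396060110405 11.54705251377185 [ 405.44300966 -300.00171793   11.        ] [ 405.32484615 -300.44035304    5.        ]
13 63.945853235714964 11.222355540721203 [ 405.50674866 -299.6833191    13.        ] [ 405.32484615 -300.44035304    5.        ]
```

```bash
python3 -m handwheel '-1 1.5 0 0 0 0 0; -1 0 0 0 0 0 0' | sed -n '2p;4p'; python3 -m handwheel '-0.3 0 0 0 0 0 0; 0 0 0 0 0 0 0; 0.3 0 0 0 0 0 0; 0.6 0 0 0 0 0 0; 1 0 0 0 0 0 0; 1 0 0 0 0 0 0; 1 -20 0 0 0 0 0; 1 -40 0 0 0 0 0; 1 -40 0 0 0 0 0; 1 -20 0 0 0 0 0'; python3 -c "
from h import *
st();snap('w25')"
```

```text
eef_pos: [407.0, -299.4, 104.3]
force: [-0.4, 0.2, -3.2]
clock: 27.95
eef_pos: [405.3, -298.1, 225.2]
tool_rot: [2.564, 1.566, 2.379]
force: [1.2, -0.5, 0.2]
width: 85.6
t 27.95 pos [ 405.3 -298.1  225.2] toolx [-0.003  0.003 -1.   ] jawyaw -10.62 w 85.6 F [ 1.2 -0.5  0.2] q [ 0.25  0.45  0.47  1.92 -0.26  0.84  0.67]
```

View pics/w25_b.png

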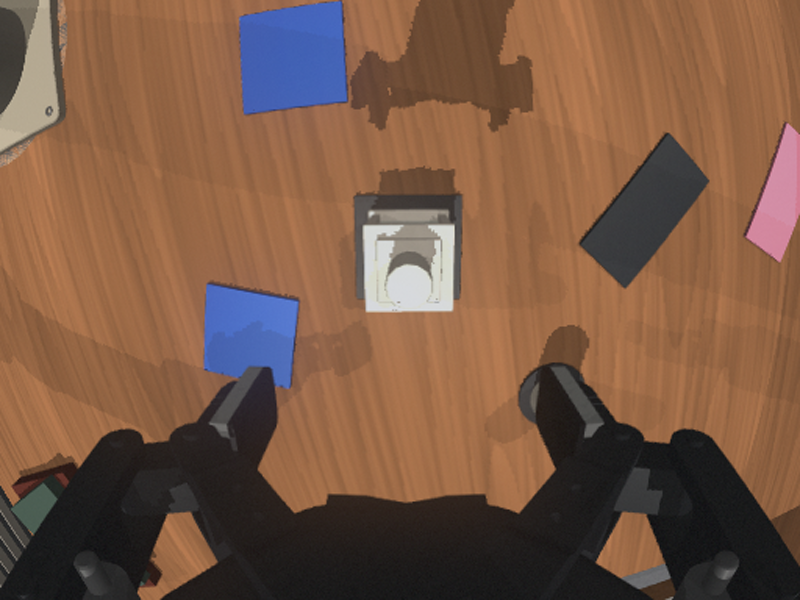

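```bash
python3 -c "
from h import *
plan(525,430,222,-30.5)"
```

```text
t 28.0 pos [ 406.5 -299.   227.3] toolx [ 0.     0.001 -1.   ] jawyaw -10.62 w 85.5 F [ 0.7 -0.5  1.3] q [ 0.25  0.44  0.47  1.91 -0.26  0.84  0.67]
turn -19.9 dist 738.6 rows 17
[ 0.4 43.4 -1.1] [ 0.02 -0.   -0.  ]
[ 0.4 43.4 -1.9] [ 0.02 -0.   -0.  ]
[ 0.4 43.4 -2.8] [ 0.02 -0.   -0.  ]
[ 0.4 43.3 -3.7] [ 0.02 -0.   -0.  ]
[ 0.4 43.2 -4.6] [ 0.02 -0.   -0.  ]
[ 0.3 43.1 -5.5] [ 0.02 -0.   -0.  ]
[ 0.3 43.  -6.3] [ 0.02 -0.   -0.  ]
[ 0.3 42.8 -7.2] [ 0.02 -0.   -0.  ]
[ 0.3 42.7 -8.1] [ 0.02 -0.   -0.  ]
[ 0.3 42.5 -9. ] [ 0.02 -0.   -0.  ]
[ 0.3 42.3 -9.8] [ 0.02 -0.   -0.  ]
[  0.3  42.1 -10.7] [ 0.02 -0.   -0.  ]
[  0.3  41.9 -11.6] [ 0.02 -0.   -0.  ]
[  0.3  41.6 -12.4] [ 0.02 -0.   -0.  ]
[  0.3  41.4 -13.3] [ 0.02 -0.   -0.  ]
[  0.3  41.1 -14.1] [ 0.02 -0.   -0.  ]
[  0.3  40.8 -14.9] [ 0.02 -0.   -0.  ]
```

```bash
python3 -m handwheel '1 0 43 -1 0.02 0 0; 1 0 43 -2 0.02 0 0; 1 0 43 -3 0.02 0 0; 1 0 43 -4 0.02 0 0; 1 0 43 -5 0.02 0 0; 1 0 43 -5 0.02 0 0; 1 0 43 -6 0.02 0 0; 1 0 43 -7 0.02 0 0; 1 0 43 -8 0.02 0 0; 1 0 43 -9 0.02 0 0'; python3 -c "
from h import *
plan(525,430,222,-30.5)"
```

```text
clock: 29.0
eef_pos: [481.5, 135.0, 226.1]
tool_rot: [-0.355, 1.562, -0.765]
force: [0.8, -0.5, 1.1]
width: 85.3
t 29.0 pos [481.5 135.  226.1] toolx [ 0.006 -0.006 -1.   ] jawyaw -23.48 w 85.3 F [ 0.8 -0.5  1.1] q [-0.69  0.44  0.51  1.93 -0.27  0.83 -0.45]
turn -7.0 dist 298.2 rows 7
[  0.4  41.1 -11.1] [0.017 0.001 0.   ]
[  0.4  40.9 -11.8] [0.017 0.001 0.   ]
[  0.4  40.7 -12.5] [0.017 0.001 0.   ]
[  0.5  40.5 -13.2] [0.017 0.001 0.   ]
[  0.5  40.3 -13.9] [0.017 0.001 0.   ]
[  0.5  40.  -14.6] [0.017 0.001 0.   ]
[  0.6  39.7 -15.3] [0.017 0.001 0.   ]
```

```bash
python3 -m handwheel '1 0 41 -11 0.017 0 0; 1 0 41 -12 0.017 0 0; 1 0 41 -12 0.017 0 0; 1 0 40 -13 0.017 0 0; 1 0 40 -14 0.017 0 0; 1 0 35 -14 0.017 0 0; 1 0 20 -8 0.017 0 0; 1 0 0 0 0 0 0; 1 0 0 0 0 0 0'; python3 -c "
from h import *
snap('w26');plan(532,450,160,-30.5)"
```

```text
clock: 29.9
eef_pos: [515.5, 423.6, 217.4]
tool_rot: [-0.928, 1.564, -1.449]
force: [0.2, -0.3, -0.3]
width: 85.3
t 29.95 pos [515.3 423.7 217.5] toolx [ 0.    -0.006 -1.   ] jawyaw -29.88 w 85.5 F [-0.3  0.5  0.4] q [-1.01  0.71  0.5   1.47 -0.36  1.06 -0.95]
turn -0.6 dist 65.4 rows 2
[28.7 15.7  0.6] [0.005 0.002 0.003]
[28.7 15.7  0.6] [0.005 0.002 0.003]
```

View pics/w26_b.png

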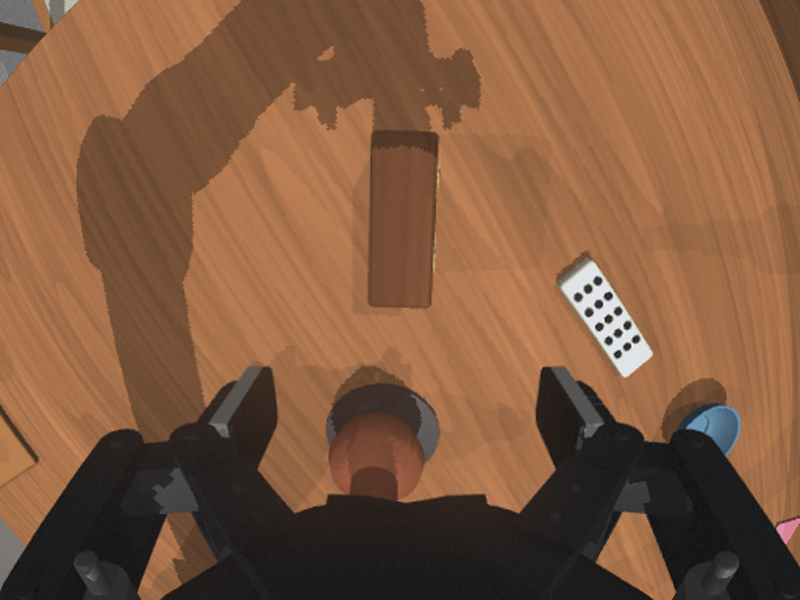

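```bash
python3 -c "
from h import *
k=1.5625
p=load('w26')[1]
P=np.array([p2w('wrist',u/k,v/k,95,p)[:2] for u,v in((372,131),(437,132),(431,307),(369,305))]); print('clock',P.mean(0),P)
for i in range(4):
    d=P[(i+1)%4]-P[i]; print(np.degrees(np.arctan2(d[1],d[0])).round(1),np.linalg.norm(d).round(1))
im=load('w26')[0]; cv2.imwrite('pics/w26c.png',cv2.resize(im[75:205,225:295],None,fx=4.5,fy=4.5,interpolation=2))
"
```

```text
clock [530.36798162 452.60096262] [[541.99540245 508.39004671]
 [574.82207366 488.87420547]
 [518.96326839 396.23757263]
 [485.69118197 416.90202567]]
-30.7 38.2
-121.1 108.2
148.2 39.2
58.4 107.4
```

View pics/w26c.png

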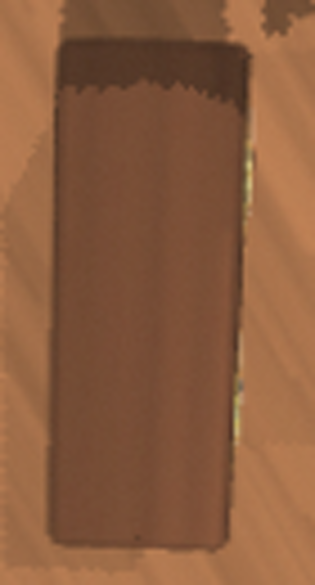

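```bash
python3 -c "
from h import *
plan(531,451,125,-31.4)"; python3 -m handwheel '1 25 15 0 0.013 0.002 0.003; 1 35 17 0 0.013 0.002 0.003; 1 20 5 0 0 0 0; 1 0 0 0 0 0 0; 1 0 0 0 0 0 0'; python3 -c "
from h import *
snap('w27');plan(531,451,78,-31.4)"
```

```text
t 29.95 pos [515.3 423.7 217.5] toolx [ 0.    -0.006 -1.   ] jawyaw -29.88 w 85.5 F [-0.3  0.5  0.4] q [-1.01  0.71  0.5   1.47 -0.36  1.06 -0.95]
turn -1.5 dist 97.7 rows 3
[30.8 10.7 -0.1] [0.009 0.001 0.002]
[30.8 10.6 -0.2] [0.009 0.001 0.002]
[30.8 10.6 -0.2] [0.009 0.001 0.002]
clock: 30.45
eef_pos: [537.4, 447.7, 137.9]
tool_rot: [0.162, 1.569, -0.395]
force: [0.4, -0.3, 0.9]
width: 85.6
t 30.5 pos [537.4 447.5 138. ] toolx [ 0.002 -0.001 -1.   ] jawyaw -31.93 w 85.3 F [-0.9 -0.6 -0.4] q [-0.98  0.83  0.47  1.45 -0.42  0.96 -0.96]
turn 0.5 dist 60.4 rows 2
[30.  -0.2 -3.7] [-0.005  0.001 -0.   ]
[30.  -0.2 -3.7] [-0.005  0.001 -0.   ]
```

View pics/w27_b.png

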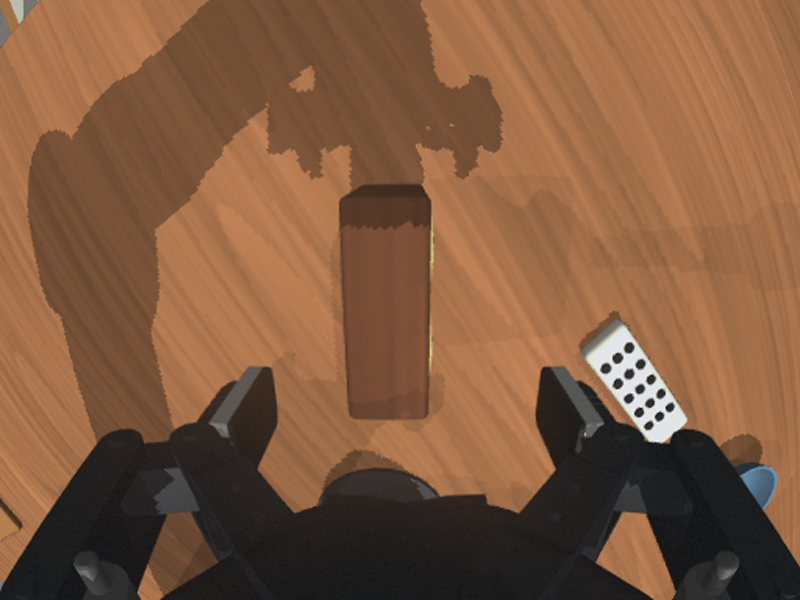

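```bash
python3 -c "
from h import *
k=1.5625
p=load('w27')[1]
P=np.array([p2w('wrist',u/k,v/k,95,p)[:2] for u,v in((341,197),(430,196),(428,417),(349,417))]); print('clock',P.mean(0))
for i in range(4):
    d=P[(i+1)%4]-P[i]; print(np.degrees(np.arctan2(d[1],d[0])).round(1),np.linalg.norm(d).round(1))
"; python3 -m handwheel '1 12 0 -7 -0.002 0.001 0; 1 15 0 0 0 0 0; 1 0 0 0 0 0 0; 1 0 0 0 0 0 0'; python3 -c "
from h import *
plan(531,451,78,-31.5)"
```

```text
clock [530.76975379 452.98978066]
-31.6 38.1
-121.5 107.6
148.5 39.5
57.8 107.7
clock: 30.9
eef_pos: [531.8, 451.5, 112.7]
tool_rot: [1.169, 1.566, 0.613]
force: [-0.0, 0.1, 0.2]
width: 85.7
t 30.9 pos [531.8 451.5 112.7] toolx [ 0.004  0.003 -1.   ] jawyaw -31.83 w 85.7 F [-0.   0.1  0.2] q [-0.99  0.85  0.46  1.48 -0.44  0.91 -0.95]
turn 0.3 dist 34.7 rows 1
[34.7 -1.  -0.5] [-0.006  0.002 -0.005]
```

```bash
python3 -m handwheel '1 15 0 0 -0.004 0.002 -0.005; 1 15 0 0 0 0 0; 1 0 0 0 0 0 0; 1 0 0 0 0 0 0'; python3 -c "
from h import *
plan(531,452,78,-31.5)"
```

```text
clock: 31.3
eef_pos: [532.0, 451.4, 79.8]
tool_rot: [-1.629, 1.57, -2.18]
force: [0.5, 0.1, 0.3]
width: 85.4
t 31.3 pos [532.  451.4  79.8] toolx [-0.001 -0.001 -1.   ] jawyaw -31.57 w 85.4 F [0.5 0.1 0.3] q [-0.98  0.89  0.44  1.49 -0.45  0.86 -0.94]
turn 0.1 dist 2.2 rows 1
[ 1.8 -0.  -1.1] [-0.001 -0.     0.001]
```

```bash
python3 -m handwheel '1 1 0 -1 0 0 0; -1 0 0 0 0 0 0; -1 0 0 0 0 0 0; -1 0 0 0 0 0 0; -1 0 0 0 0 0 0; -1 0 0 0 0 0 0; -1 0 0 0 0 0 0; -1 0 0 0 0 0 0'; python3 -c "
from h import *
st();snap('w28')"
```

```text
clock: 32.1
eef_pos: [531.3, 452.4, 80.1]
tool_rot: [1.335, 1.57, 0.784]
force: [0.4, -0.1, 0.5]
width: 36.0
t 32.1 pos [531.3 452.4  80.1] toolx [ 0.  0. -1.] jawyaw -31.56 w 36.0 F [ 0.4 -0.1  0.5] q [-0.98  0.89  0.44  1.49 -0.45  0.86 -0.94]
```

View pics/w28_b.png

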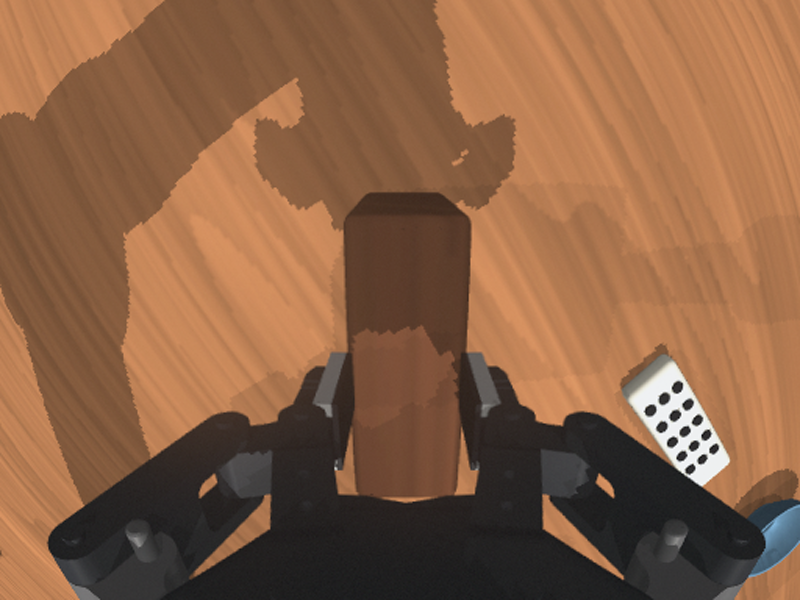

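```bash
python3 -m handwheel '-1 -15 0 0 0 0 0; -1 -30 0 0 0 0 0; -1 -40 0 0 0 0 0; -1 -25 0 0 0 0 0; -1 0 0 0 0 0 0'; python3 -c "
from h import *
plan(622,-300,190,-49)"
```

```text
clock: 32.65
eef_pos: [529.5, 450.4, 192.5]
tool_rot: [-1.765, 1.563, -2.317]
force: [0.9, -0.4, -3.8]
width: 35.8
t 32.65 pos [529.5 450.4 192.5] toolx [-0.005 -0.006 -1.   ] jawyaw -31.62 w 35.8 F [ 0.9 -0.4 -3.8] q [-1.    0.78  0.5   1.4  -0.39  1.07 -0.99]
turn -17.4 dist 756.1 rows 17
[  0.4 -34.7  27.8] [ 0.018 -0.     0.   ]
[  0.3 -34.2  28.4] [ 0.018 -0.     0.   ]
[  0.3 -33.7  29. ] [ 0.018 -0.     0.   ]
[  0.3 -33.2  29.6] [ 0.018 -0.     0.   ]
[  0.3 -32.7  30.2] [ 0.018 -0.     0.   ]
[  0.3 -32.1  30.8] [ 0.018 -0.     0.   ]
[  0.3 -31.6  31.3] [ 0.018 -0.     0.   ]
[  0.3 -31.   31.9] [ 0.018 -0.     0.   ]
[  0.3 -30.4  32.4] [ 0.018 -0.     0.   ]
[  0.2 -29.8  33. ] [ 0.018 -0.     0.   ]
[  0.2 -29.3  33.5] [ 0.018 -0.     0.   ]
[  0.2 -28.7  34. ] [ 0.018 -0.     0.   ]
[  0.2 -28.   34.5] [ 0.018 -0.     0.   ]
[  0.2 -27.4  35. ] [ 0.018 -0.     0.   ]
[  0.2 -26.8  35.5] [ 0.018 -0.     0.   ]
[  0.2 -26.2  36. ] [ 0.018 -0.     0.   ]
[  0.2 -25.5  36.4] [ 0.018 -0.     0.   ]
```

```bash
python3 -m handwheel '-1 0 -18 14 0.01 0 0; -1 0 -34 28 0.018 0 0; -1 0 -34 29 0.018 0 0; -1 0 -33 30 0.018 0 0; -1 0 -33 30 0.018 0 0; -1 0 -32 31 0.018 0 0; -1 0 -32 31 0.018 0 0; -1 0 -31 32 0.018 0 0; -1 0 -30 32 0.018 0 0; -1 0 -30 33 0.018 0 0'; python3 -c "
from h import *
plan(622,-300,190,-49)"
```

```text
clock: 33.65
eef_pos: [576.0, 27.0, 181.1]
tool_rot: [-2.235, 1.549, -2.947]
force: [1.6, 0.4, -3.5]
width: 36.1
t 33.65 pos [576.   27.  181.1] toolx [-0.021 -0.004 -1.   ] jawyaw -40.81 w 36.1 F [ 1.6  0.4 -3.5] q [-0.42  0.63  0.51  1.76 -0.38  0.88 -0.45]
turn -8.2 dist 330.3 rows 8
[ -1.1 -27.2  31. ] [ 0.018 -0.002  0.002]
[ -1.1 -26.6  31.5] [ 0.018 -0.002  0.002]
[ -1.1 -26.1  32. ] [ 0.018 -0.002  0.002]
[ -1.1 -25.5  32.5] [ 0.018 -0.002  0.002]
[ -1.1 -24.9  32.9] [ 0.018 -0.002  0.002]
[ -1.1 -24.3  33.4] [ 0.018 -0.002  0.002]
[ -1.1 -23.7  33.8] [ 0.018 -0.002  0.002]
[ -1.1 -23.1  34.2] [ 0.018 -0.002  0.002]
```

```bash
python3 -m handwheel '-1 -1 -27 31 0.018 -0.002 0.002; -1 -1 -27 31 0.018 -0.002 0.002; -1 -1 -26 32 0.018 -0.002 0.002; -1 -1 -25 32 0.018 -0.002 0.002; -1 -1 -25 33 0.018 -0.002 0.002; -1 -1 -24 33 0.018 -0.002 0.002; -1 0 -18 26 0.018 -0.002 0.002; -1 0 0 0 0 0 0; -1 0 0 0 0 0 0'; python3 -c "
from h import *
snap('w29');plan(622,-300,130,-49)"
```

```text
clock: 34.55
eef_pos: [603.5, -268.6, 176.0]
tool_rot: [-1.942, 1.55, -2.799]
force: [0.6, 1.4, -3.5]
width: 36.2
t 34.6 pos [ 603.2 -269.2  176. ] toolx [-0.02  -0.008 -1.   ] jawyaw -49.1 w 35.8 F [ 0.3 -0.6 -4.4] q [ 0.08  0.75  0.52  1.52 -0.4   0.99 -0.15]
turn 0.1 dist 58.5 rows 2
[22.9 -2.5 18. ] [-0.001 -0.003  0.01 ]
[23.  -2.7 17.9] [-0.001 -0.003  0.01 ]
```

View pics/w29_b.png

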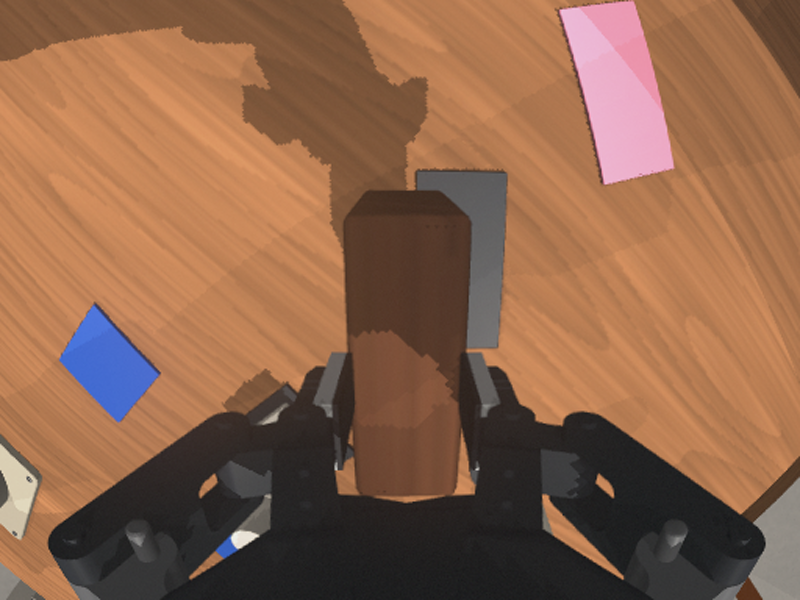

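```bash
python3 -c "
from h import *
k=1.5625
p=load('w29')[1]
A,B,C=[p2w('wrist',u/k,v/k,5,p)[:2] for u,v in((416,171),(507,173),(498,348))]
print(A,B,C,np.linalg.norm(A-B),np.linalg.norm(B-C)); d=B-C; print(np.degrees(np.arctan2(d[1],d[0])),'center',(A+C)/2)
d=B-A; print(np.degrees(np.arctan2(d[1],d[0])))"
python3 -m handwheel '-1 15 -3 18 0 -0.003 0.01; -1 15 -3 18 0 -0.003 0.01; -1 0 0 0 0 0 0; -1 0 0 0 0 0 0'; python3 -c "
from h import *
snap('w30');plan(622,-300,110,-49)"
```

```text
[ 652.06020014 -234.88489375] [ 693.98630204 -283.31723037] [ 593.54602794 -371.17989472] 64.05848305318322 133.44697991668264
41.17863055944115 center [ 622.80311404 -303.03239424]
-49.118459159375455
clock: 35.0
eef_pos: [622.5, -293.4, 142.6]
tool_rot: [2.902, 1.563, 2.053]
force: [-0.1, 0.5, -3.5]
width: 35.6
t 35.05 pos [ 622.3 -293.3  142.6] toolx [-0.004  0.007 -1.   ] jawyaw -48.66 w 35.9 F [ 0.5 -0.8 -4.3] q [ 0.14  0.82  0.49  1.47 -0.43  0.97 -0.1 ]
turn -0.3 dist 33.3 rows 1
[32.5 -4.7  5.1] [ 0.006 -0.008 -0.002]
```

View pics/w30_b.png

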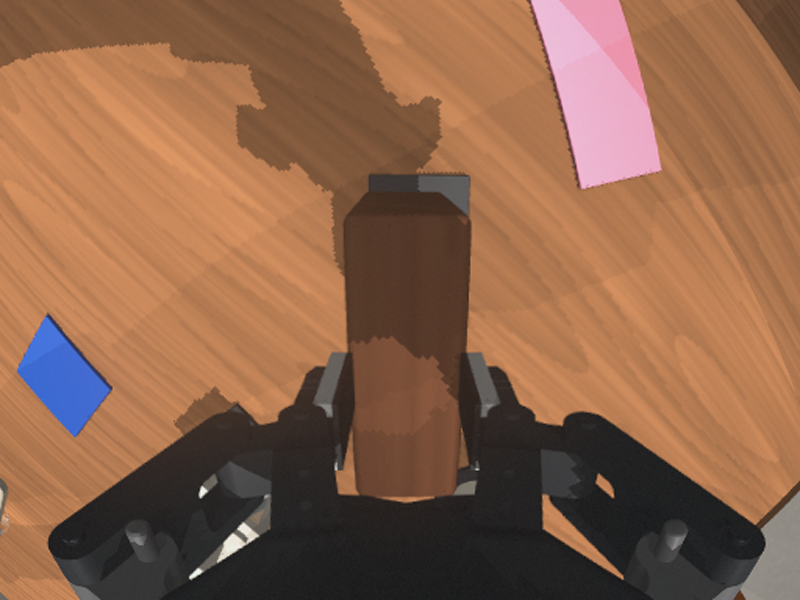

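```bash
python3 -m handwheel '-1 15 -7 6 0.006 -0.008 -0.002; -1 18 0 0 0 0 0; -1 0 0 0 0 0 0; -1 0 0 0 0 0 0'; python3 -c "
from h import *
snap('w31');plan(622.5,-300.5,95,-49)"
```

```text
clock: 35.45
eef_pos: [623.0, -297.1, 111.6]
tool_rot: [1.111, 1.568, 0.262]
force: [0.2, -0.4, -3.4]
width: 35.8
t 35.5 pos [ 622.9 -296.6  111.5] toolx [ 0.003  0.002 -1.   ] jawyaw -48.64 w 35.7 F [-0.7  0.7 -4.2] q [ 0.15  0.85  0.47  1.5  -0.45  0.9  -0.08]
turn -0.4 dist 17.0 rows 1
[16.5 -3.   2.6] [ 0.006  0.001 -0.003]
```

View pics/w31_b.png

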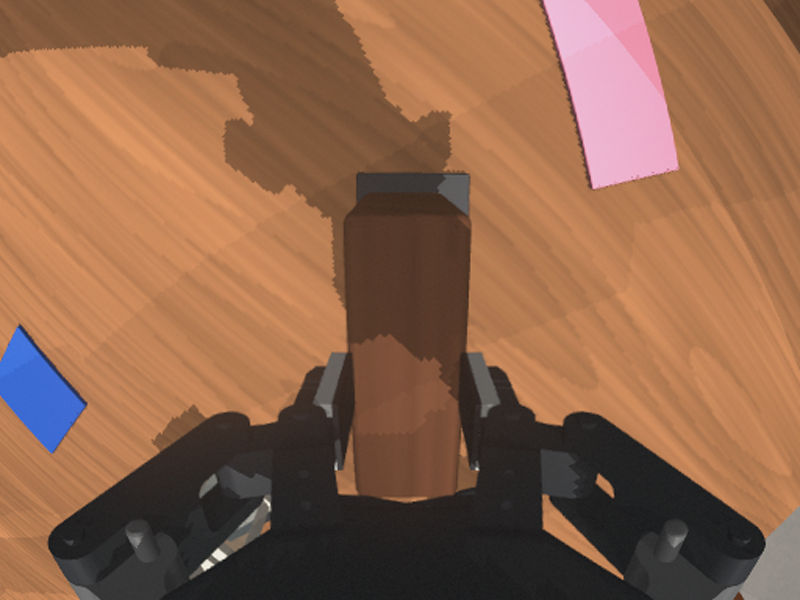

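```bash
python3 -m handwheel '-1 14 -4 3 0.006 0.001 -0.003; -1 0 0 0 0 0 0; -1 0 0 0 0 0 0'; python3 -c "
from h import *
snap('w32');plan(622.5,-300.5,86,-49)"
```

```text
clock: 35.8
eef_pos: [623.3, -301.5, 98.7]
tool_rot: [0.519, 1.568, -0.335]
force: [0.5, 0.8, -3.4]
width: 35.7
t 35.85 pos [ 622.9 -301.4   98.3] toolx [ 0.002 -0.001 -1.   ] jawyaw -48.94 w 35.8 F [-0.7  0.1 -3.9] q [ 0.16  0.87  0.46  1.5  -0.46  0.88 -0.08]
turn -0.1 dist 12.4 rows 1
[12.3  0.3 -1. ] [ 0.001  0.001 -0.001]
```

```bash
python3 -m handwheel '-1 9 0 -1 0 0.001 -0.001; -1 0 0 0 0 0 0' | sed -n '2p;4p'; python3 -c "
from h import *
snap('w33');plan(622.5,-300.5,85,-49)
im=load('w33')[0]; cv2.imwrite('pics/w33c.png',cv2.resize(im[95:165,200:325],None,fx=6,fy=6,interpolation=2))"
```

```text
eef_pos: [622.2, -300.7, 89.0]
force: [-0.1, -0.6, -4.6]
t 36.1 pos [ 622.8 -301.4   89.8] toolx [ 0.002 -0.002 -1.   ] jawyaw -48.95 w 35.8 F [-0.1 -0.1 -4.7] q [ 0.16  0.88  0.46  1.51 -0.46  0.87 -0.07]
turn -0.0 dist 4.9 rows 1
[ 4.8  0.4 -0.8] [ 0.001  0.002 -0.   ]
```

View pics/w33c.png

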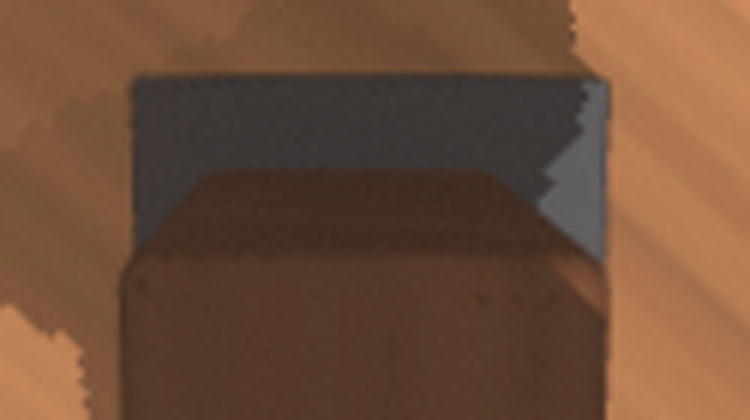

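```bash
python3 -c "
from h import *
p=load('w33')[1]
g=lambda u,v,z:p2w('wrist',200+u/6-.42,95+v/6-.42,z,p)
M=(g(133,77,5)+g(608,80,5))/2
B=(g(210,172,9.8)+g(490,172,9.8))/2
print('w',np.linalg.norm(g(133,77,5)-g(608,80,5)),np.linalg.norm(g(210,172,9.8)-g(490,172,9.8)))
a=np.radians(41); L=np.array([np.cos(a),np.sin(a),0]); Z=np.array([np.cos(a-np.pi/2),np.sin(a-np.pi/2),0])
print('mat centre',M-67*L,'clock',B-55*L,'err along L,Z',(B-55*L-M+67*L)@L,(B-M)@Z)
d=g(608,80,5)-g(133,77,5);print(np.degrees(np.arctan2(d[1],d[0])))
d=g(490,172,9.8)-g(210,172,9.8);print(np.degrees(np.arctan2(d[1],d[0])))
"
```

```text
w 63.40121011777789 36.73451255858671
mat centre [ 622.79642152 -302.47096381    5.        ] clock [ 620.63304048 -300.74098644    9.8       ] err along L,Z -0.49775712756329343 -2.7249361608863656
-49.209561469988984
-48.95338461670954
```

```bash
python3 -m handwheel '-1 3 0.5 1.5 0 0.002 0; -1 0 0 0 0 0 0' | sed -n '2p;4p'; python3 -c "
from h import *
plan(623.5,-301.8,85,-49)"
```

```text
eef_pos: [624.4, -302.4, 86.7]
force: [-0.3, -0.4, -3.9]
t 36.3 pos [ 624.4 -302.4   86.7] toolx [ 0.001 -0.    -1.   ] jawyaw -48.95 w 35.8 F [-0.3 -0.4 -3.9] q [ 0.17  0.88  0.46  1.5  -0.47  0.87 -0.07]
turn -0.0 dist 2.1 rows 1
[ 1.7 -0.3 -1.1] [ 0.001  0.001 -0.   ]
```

```bash
python3 -m handwheel '-1 2 0 -0.5 0 0.001 0; -1 0 0 0 0 0 0' | sed -n '2p;4p'; python3 -m handwheel '-1 1.5 0 0 0 0 0; -1 0 0 0 0 0 0' | sed -n '2p;4p'; python3 -c "
from h import *
st()
snap('w34')
im=load('w34')[0]; cv2.imwrite('pics/w34c.png',cv2.resize(im[95:165,200:325],None,fx=6,fy=6,interpolation=2))"
```

```text
eef_pos: [624.7, -302.5, 85.3]
force: [-0.1, 0.3, -3.7]
eef_pos: [625.0, -302.7, 85.5]
force: [0.6, 0.4, -4.3]
t 36.7 pos [ 625.  -302.7   85.5] toolx [ 0.002 -0.    -1.   ] jawyaw -48.96 w 35.9 F [ 0.6  0.4 -4.3] q [ 0.17  0.89  0.46  1.5  -0.47  0.86 -0.07]
```

View pics/w34c.png

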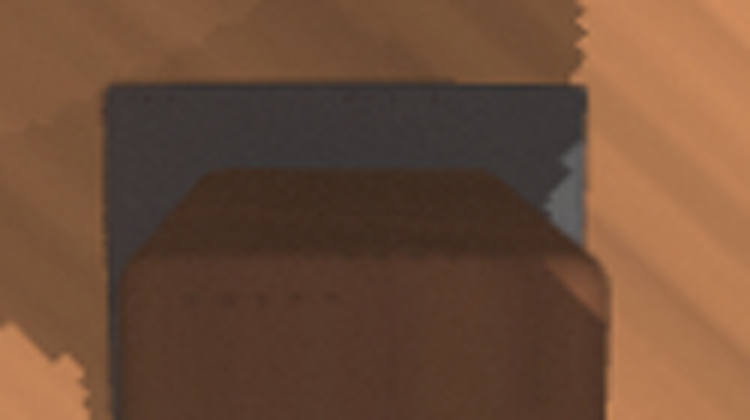

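```bash
python3 -m handwheel '-1 2.5 0 -0.7 0 0.002 0; -1 0 0 0 0 0 0' | sed -n '2p;4p'; python3 -m handwheel '-0.2 0 0 0 0 0 0; 0 0 0 0 0 0 0; 0.3 0 0 0 0 0 0; 0.6 0 0 0 0 0 0; 1 0 0 0 0 0 0; 1 0 0 0 0 0 0; 1 -20 0 0 0 0 0; 1 -40 0 0 0 0 0; 1 -40 0 0 0 0 0; 1 -30 0 0 0 0 0'; python3 -c "
from h import *
st();snap('w35')"
```

```text
eef_pos: [625.5, -302.9, 85.5]
force: [1.1, -0.4, -4.3]
clock: 37.95
eef_pos: [622.8, -301.5, 213.7]
tool_rot: [-2.935, 1.565, 2.493]
force: [1.0, -1.2, 0.1]
width: 85.1
t 37.95 pos [ 622.8 -301.5  213.7] toolx [-0.005  0.004 -1.   ] jawyaw -48.98 w 85.1 F [ 1.  -1.2  0.1] q [ 0.14  0.75  0.52  1.39 -0.39  1.11 -0.13]
```

View pics/w35_b.png

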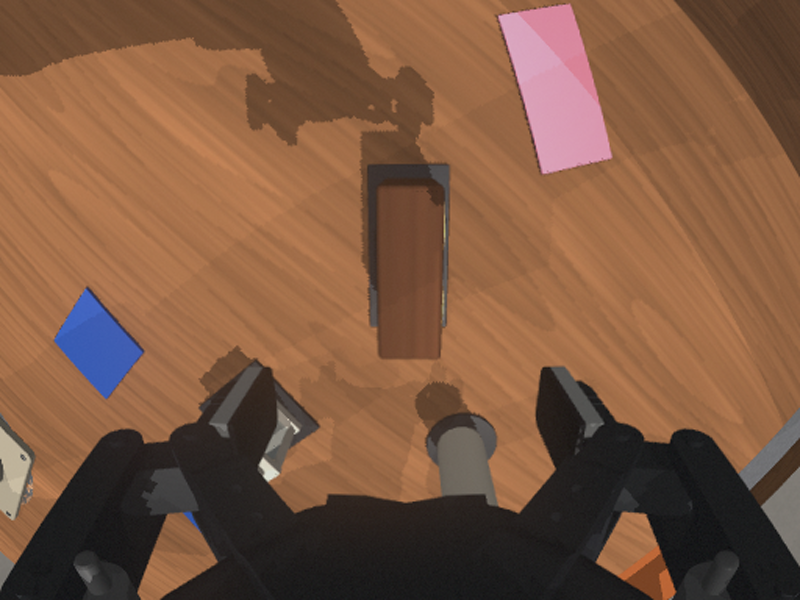

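```bash
python3 -m handwheel '1 -20 25 -30 0 0 0; 1 -10 30 -35 0 0 0; 1 -5 30 -35 0 0 0; 1 0 30 -35 0 0 0; 1 0 30 -35 0 0 0; 1 0 30 -30 0 0 0; 1 0 0 0 0 0 0' | head -2; python3 -c "
from h import *
t=snap('t9','top')[0];s=snap('s9','scene')[0]
cv2.imwrite('pics/t9c.png',cv2.resize(t[120:250,140:420],None,fx=2.85,fy=2.85,interpolation=2))"
```

```text
clock: 38.7
eef_pos: [627.7, -31.4, 257.2]
```

View pics/t9_b.png

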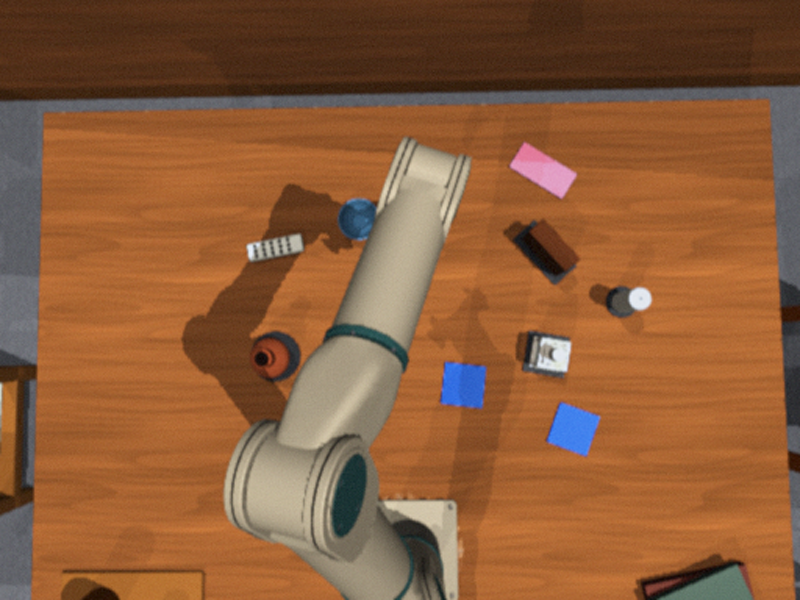

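View pics/s9_b.png

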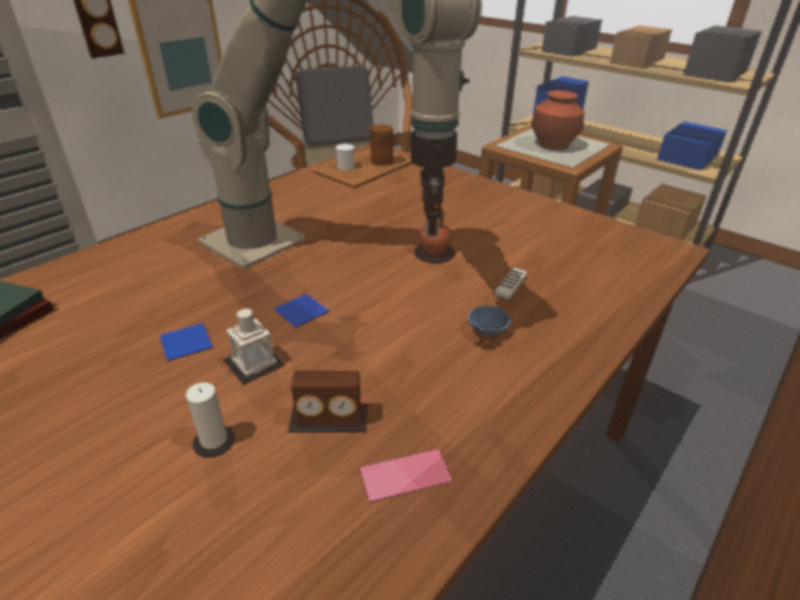

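```bash
python3 -c "
from h import *
t=load('t9')[0]
A=cv2.resize(t[185:255,320:420],None,fx=8,fy=8,interpolation=2);cv2.imwrite('pics/tA.png',A)
B=cv2.resize(t[205:250,150:200],None,fx=8,fy=8,interpolation=2);C=cv2.resize(t[135:185,325:375],None,fx=8,fy=8,interpolation=2)
D=np.zeros((400,800,3),np.uint8);D[:360,:400]=B;D[:,400:]=C;cv2.imwrite('pics/tB.png',D)"
```

```text
(no output)
```

View pics/tA.png

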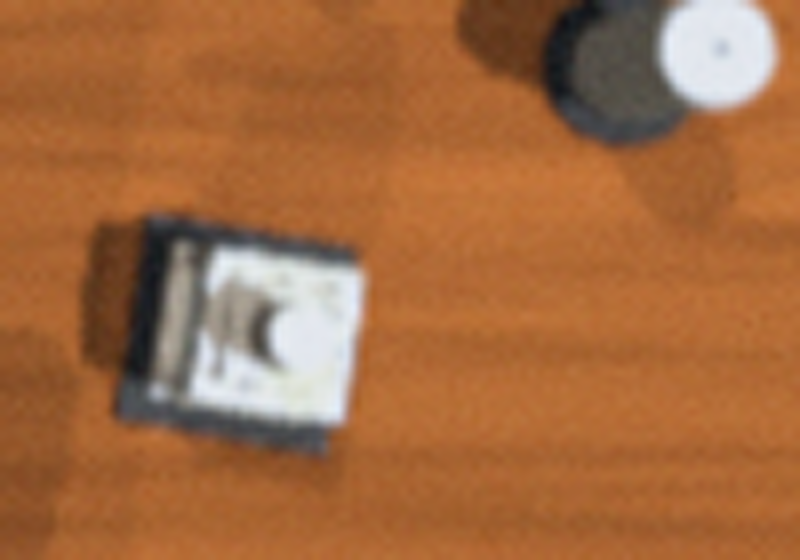

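View pics/tB.png

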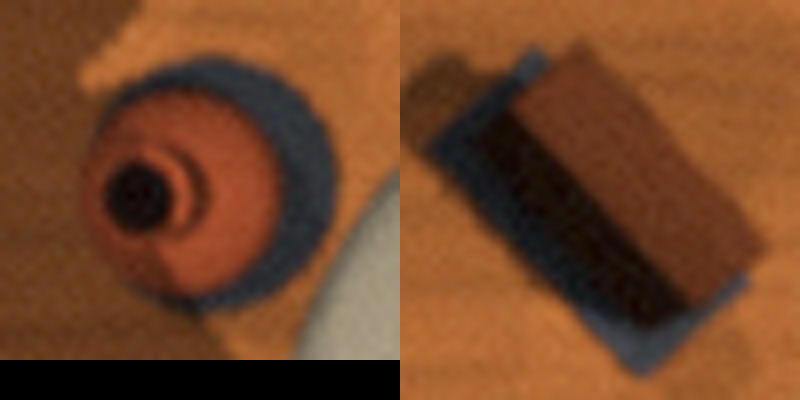

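```bash
python3 -c "
from h import *
g=lambda u,v,ox,oy,z:p2w('top',ox+u/8-.44,oy+v/8-.44,z)[:2].round(1)
print('candle',g(718,50,320,185,115),'mat 514.1 -461.9')
print('lantern',g(302,338,320,185,125),'mat 404.7 -297.8')
print('vase',g(138,193,150,205,120),'mat 406 277.9')
P=np.array([g(u-400,v,325,135,100) for u,v in((580,45),(765,245),(692,305),(510,98))]);print('clock',P.mean(0),'mat 622.3 -300.9');d=P[1]-P[0]+P[2]-P[3];print(np.degrees(np.arctan2(d[1],d[0])),'vs -139.5')
a=load('t9')[0];b=cv2.imread('pics/top0.png')
print('remote diff',np.abs(a[145:170,155:200].astype(int)-b[145:170,155:200]).mean())
"
```

```text
candle [ 512.7 -462.1] mat 514.1 -461.9
lantern [ 404.8 -298.3] mat 404.7 -297.8
vase [405.3 282.2] mat 406 277.9
clock [ 624.2  -300.45] mat 622.3 -300.9
-139.56785661006765 vs -139.5
remote diff 35.35377777777778
```

```bash
python3 -c "
from h import *
k=1.5625;p=load('w10')[1]
g=lambda u,v,z:p2w('wrist',u/k,v/k,z,p)[:2].round(1)
print('rim',g(407,275,120)); 
from scipy.optimize import least_squares
A=np.array([g(u,v,5) for u,v in((344,245),(354,212),(378,187),(408,180),(440,188),(464,213),(473,245))])
r=least_squares(lambda c:np.hypot(*(A-c).T)-54,[406,279]);print(r.x,r.fun.round(1))
im=load('s9')[0]; cv2.imwrite('pics/s9c.png',cv2.resize(im[110:180,240:340],None,fx=7,fy=7,interpolation=2))
"
```

```text
rim [405.5 281.4]
[408.33459306 276.84405588] [-0.4 -1.1  0.6  0.3  0.3 -0.9 -0.5]
```

View pics/s9c.png

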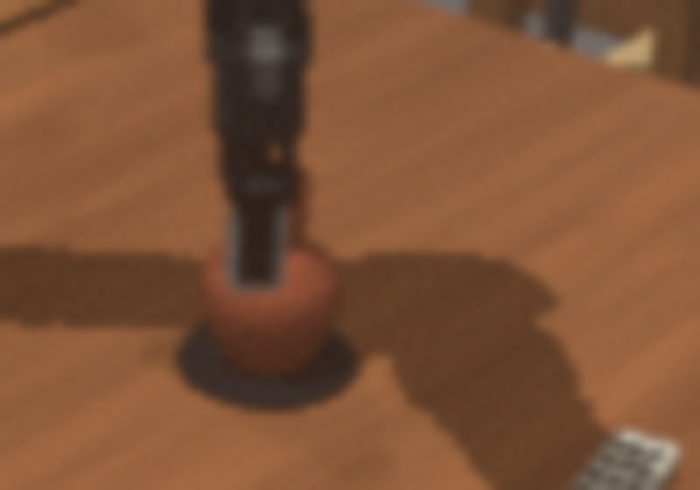

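The mats and ornaments agree within 2 mm, except the vase, which sits about 4 mm off centre on its mat. There is plenty of time left, so I'll mend that.

```bash
python3 -c "
from h import *
plan(405,281,225,-10)"
```

```text
t 38.8 pos [627.1 -39.3 257.9] toolx [ 0.011 -0.009 -1.   ] jawyaw -49.72 w 85.4 F [ 0.4 -0.5 -0.5] q [-0.33  0.61  0.58  1.56 -0.36  1.07 -0.53]
turn 39.7 dist 391.2 rows 9
[  3.1   4.2 -43.2] [-0.077  0.002  0.   ]
[  3.1   7.5 -42.7] [-0.077  0.002  0.   ]
[  3.2  10.8 -42. ] [-0.077  0.002  0.   ]
[  3.3  14.  -41. ] [-0.077  0.002  0.   ]
[  3.3  17.1 -39.8] [-0.077  0.002  0.   ]
[  3.4  20.1 -38.4] [-0.077  0.002  0.   ]
[  3.5  23.  -36.7] [-0.077  0.002  0.   ]
[  3.5  25.7 -34.8] [-0.077  0.002  0.   ]
[  3.6  28.3 -32.8] [-0.077  0.002  0.   ]
```

```bash
python3 -m handwheel '1 3 4 -43 -0.077 0 0; 1 3 7 -43 -0.077 0 0; 1 3 11 -42 -0.077 0 0; 1 3 14 -41 -0.077 0 0; 1 3 17 -40 -0.077 0 0; 1 3 20 -38 -0.077 0 0; 1 3 23 -37 -0.077 0 0; 1 3 25 -34 -0.077 0 0; 1 0 0 0 0 0 0; 1 0 0 0 0 0 0'; python3 -c "
from h import *
plan(405,281,160,-10);snap('w40')"
```

```text
clock: 39.8
eef_pos: [431.2, 229.6, 226.1]
tool_rot: [-0.55, 1.54, -0.812]
force: [0.7, -0.4, -0.0]
width: 85.5
t 39.8 pos [431.2 229.6 226.1] toolx [ 0.021 -0.023 -1.   ] jawyaw -14.99 w 85.5 F [ 0.7 -0.4 -0. ] q [-0.89  0.41  0.44  1.96 -0.2   0.8  -0.6 ]
turn 5.0 dist 87.7 rows 2
[ 32.2  22.  -20.2] [-0.044  0.013  0.009]
[ 32.6  22.5 -18.8] [-0.044  0.013  0.009]
```

View pics/w40_b.png

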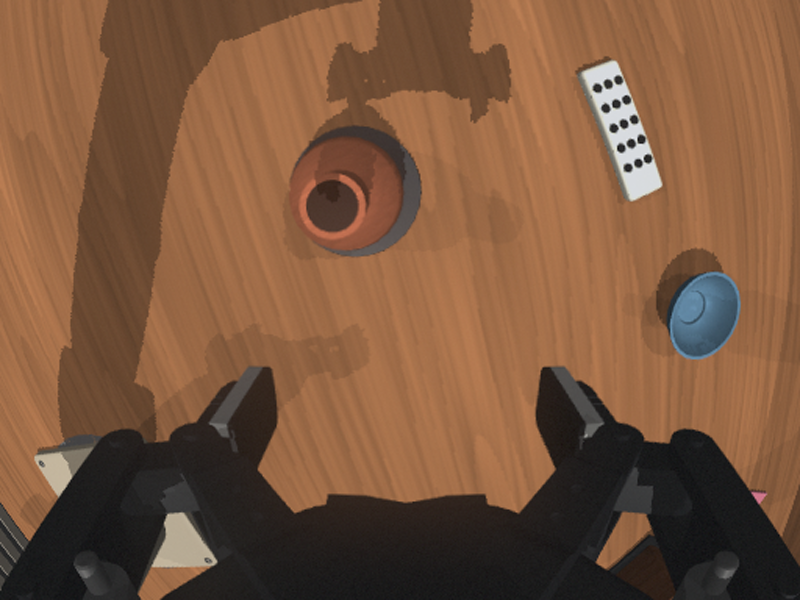

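```bash
cat > m.py <<'E'
from h import *
from scipy.optimize import least_squares
k=1.5625
def meas(tag,rim,arc):
    p=load(tag)[1]; g=lambda u,v,z:p2w('wrist',u/k,v/k,z,p)[:2]
    A=np.array([g(u,v,5) for u,v in arc]); r=least_squares(lambda c:np.hypot(*(A-c).T)-54,[406,279])
    print('rim',g(*rim,120).round(1),'mat',r.x.round(1),r.fun.round(1))
E
python3 -c "
from m import *
meas('w40',(334.5,206),((350,127),(378,131),(403,147),(418,172),(421,195),(412,224),(388,246),(357,256)))
im=load('w40')[0]; cv2.imwrite('pics/w40c.png',cv2.resize(im[75:170,180:275],None,fx=6,fy=6,interpolation=2))"
python3 -m handwheel '1 20 22 -20 -0.044 0.013 0.009; 1 25 22 -19 -0.044 0.013 0.009; 1 0 0 0 0 0 0; 1 0 0 0 0 0 0'; python3 -c "
from h import *
plan(405,281,130,-10);snap('w41')"
```

```text
rim [406.1 280.6] mat [406.5 277.7] [-1.1 -0.8 -0.1  0.4  0.5  0.2 -1.3 -0.8]
clock: 40.25
eef_pos: [412.0, 274.7, 180.1]
tool_rot: [0.294, 1.565, 0.104]
force: [0.4, -0.5, 1.0]
width: 85.7
t 40.25 pos [412.  274.7 180.1] toolx [ 0.006  0.001 -1.   ] jawyaw -10.88 w 85.7 F [ 0.4 -0.5  1. ] q [-0.9   0.49  0.37  2.   -0.26  0.7  -0.57]
turn 0.9 dist 51.0 rows 2
[25.   2.4 -4.2] [-0.008  0.003 -0.001]
[25.   2.5 -4.1] [-0.008  0.003 -0.001]
```

View pics/w41_b.png

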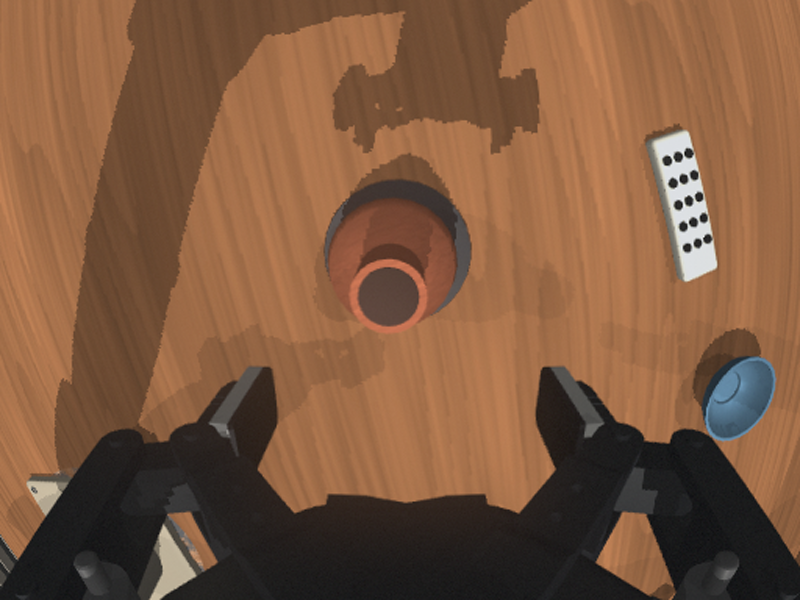

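View pics/w40c.png

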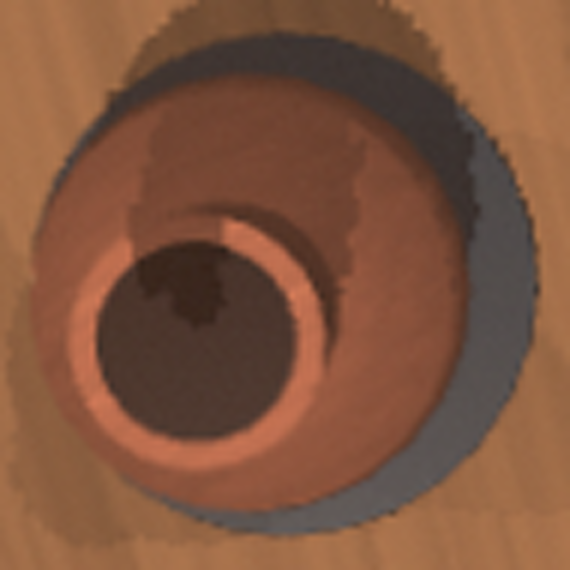

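```bash
python3 -c "
from m import *
meas('w41',(389,296),((324,255),(330,228),(346,203),(372,185),(400,180),(432,188),(457,211),(470,243),(466,278)))"
```

```text
rim [405.2 281.3] mat [407.4 276.8] [ 0.1 -1.  -0.8  0.1  0.5  0.6 -0.5 -0.6 -0.6]
```

```bash
python3 -m handwheel '1 18 3 -7 -0.008 0.003 0; 1 25 3 0 -0.008 0.003 0; 1 0 0 0 0 0 0; 1 0 0 0 0 0 0'; python3 -c "
from h import *
plan(405.5,281,93,-10)"
```

```text
clock: 40.7
eef_pos: [413.1, 277.4, 140.1]
tool_rot: [0.561, 1.562, 0.375]
force: [-0.1, -0.3, -0.4]
width: 85.3
t 40.7 pos [413.1 277.4 140.1] toolx [ 0.009  0.003 -1.   ] jawyaw -10.67 w 85.3 F [-0.1 -0.3 -0.4] q [-0.88  0.55  0.33  2.03 -0.3   0.6  -0.53]
turn 0.7 dist 47.9 rows 2
[23.5  1.  -4.2] [-0.006  0.004 -0.002]
[23.6  1.  -4.1] [-0.006  0.004 -0.002]
```

```bash
python3 -m handwheel '1 4 2 -8 -0.01 0.008 -0.003; 1 0 0 0 0 0 0; 1 0 0 0 0 0 0' | sed -n 2p; python3 -m handwheel '1 16 1 -1 0 0 0; 1 20 0 0 0 0 0; 1 0 0 0 0 0 0; 1 0 0 0 0 0 0' | sed -n 2p; python3 -c "
from h import *
plan(405.5,281,93,-10)"
```

```text
eef_pos: [407.2, 280.6, 138.7]
eef_pos: [408.2, 283.4, 104.6]
t 41.4 pos [408.2 283.4 104.6] toolx [ 0.008  0.007 -1.   ] jawyaw -10.19 w 85.8 F [1.3 0.7 0.5] q [-0.86  0.6   0.28  2.06 -0.34  0.51 -0.5 ]
turn 0.2 dist 12.2 rows 1
[11.6 -2.9 -2.3] [-0.003  0.006 -0.009]
```

```bash
python3 -m handwheel '1 11.5 -3 -2.5 0 0.006 -0.009; 1 0 0 0 0 0 0; 1 0 0 0 0 0 0' | sed -n 2p; python3 -c "
from h import *
plan(405.5,281,93,-10);snap('w42')"
```

```text
eef_pos: [406.0, 281.4, 93.9]
t 41.7 pos [406.  281.4  93.9] toolx [ 0.002  0.001 -1.   ] jawyaw -10.18 w 85.3 F [ 0.1 -0.1  0.2] q [-0.85  0.62  0.28  2.07 -0.34  0.49 -0.5 ]
turn 0.2 dist 1.1 rows 1
[ 0.9 -0.5 -0.4] [-0.003  0.002 -0.001]
```

View pics/w42_b.png

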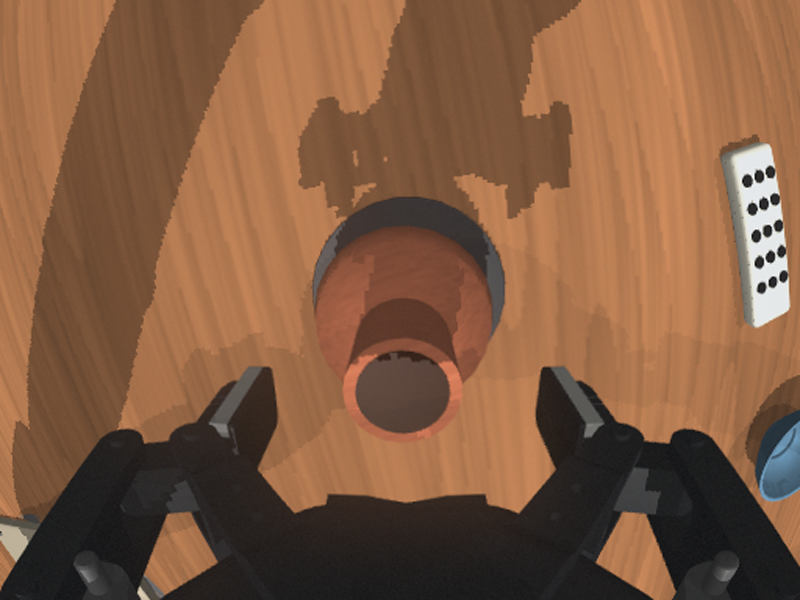

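```bash
python3 -m handwheel '-1 0 0 0 0 0 0; -1 0 0 0 0 0 0; -1 0 0 0 0 0 0; -1 0 0 0 0 0 0; -1 0 0 0 0 0 0; -1 0 0 0 0 0 0; -1 0 0 0 0 0 0; -1 -8 0 0 0 0 0; -1 0 0 0 0 0 0'; python3 -c "
from h import *
plan(407.5,277.5,101,-10)"
```

```text
clock: 42.65
eef_pos: [405.6, 281.4, 103.1]
tool_rot: [0.741, 1.569, 0.563]
force: [0.3, -0.5, -2.5]
width: 35.1
t 42.65 pos [405.6 281.4 103.1] toolx [ 0.001  0.001 -1.   ] jawyaw -10.18 w 35.1 F [ 0.3 -0.5 -2.5] q [-0.86  0.61  0.29  2.06 -0.33  0.51 -0.5 ]
turn 0.2 dist 4.8 rows 1
[ 2.1 -3.5  2.5] [-0.003  0.001 -0.001]
```

```bash
python3 -m handwheel '-1 1 -3.5 2.5 0 0.001 0; -1 0 0 0 0 0 0; -1 0 0 0 0 0 0'|sed -n '2p;4p'; python3 -c "
from h import *
plan(407.5,277.5,96,-10)"
```

```text
eef_pos: [407.4, 276.9, 101.9]
force: [0.6, 0.2, -2.1]
t 42.95 pos [407.4 276.9 101.9] toolx [-0.     0.001 -1.   ] jawyaw -10.17 w 35.2 F [ 0.6  0.2 -2.1] q [-0.85  0.61  0.28  2.06 -0.33  0.51 -0.49]
turn 0.2 dist 5.9 rows 1
[5.9 0.6 0. ] [-0.003 -0.    -0.001]
```

```bash
python3 -m handwheel '-1 5.5 0.6 0 0 0 0; -1 0 0 0 0 0 0'|sed -n '2p;4p';python3 -m handwheel '-1 2.5 0 0 0 0 0; -1 0 0 0 0 0 0'|sed -n '2p;4p'; python3 -c "
from h import *
plan(407.5,277.5,94,-10);snap('w43')"
```

```text
eef_pos: [407.4, 277.5, 95.9]
force: [-0.1, 0.3, -3.0]
eef_pos: [408.0, 278.5, 95.3]
force: [0.2, 0.2, -2.9]
t 43.35 pos [408.  278.5  95.3] toolx [ 0.001  0.003 -1.   ] jawyaw -10.19 w 35.4 F [ 0.2  0.2 -2.9] q [-0.84  0.62  0.27  2.07 -0.34  0.49 -0.49]
turn 0.2 dist 1.7 rows 1
[ 1.3 -1.  -0.3] [-0.003 -0.    -0.003]
```

View pics/w43_b.png

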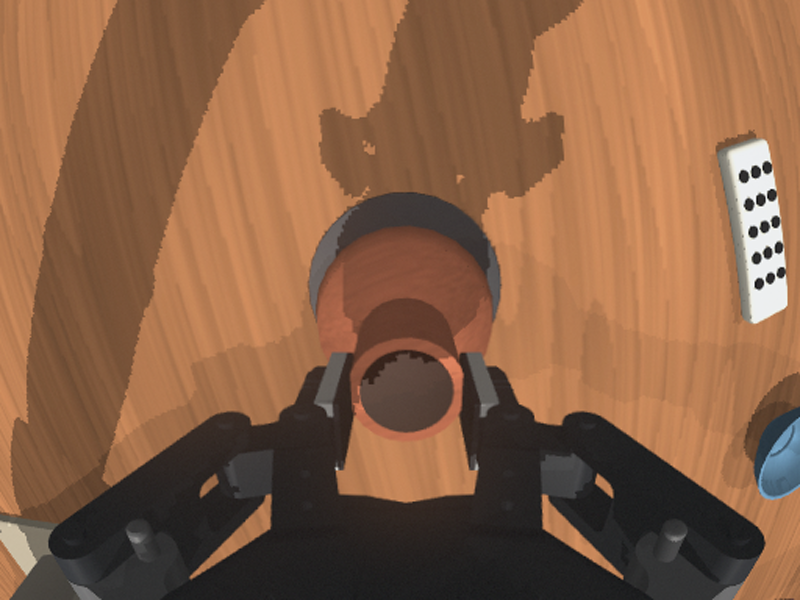

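```bash
python3 -m handwheel '-1 0.5 -1.5 -0.3 0 0 -0.003; -1 0 0 0 0 0 0'|sed -n '2p;4p'; python3 -m handwheel '-0.1 0 0 0 0 0 0; 0 0 0 0 0 0 0; 0.3 0 0 0 0 0 0; 0.6 0 0 0 0 0 0; 1 0 0 0 0 0 0; 1 0 0 0 0 0 0; 1 -20 0 0 0 0 0; 1 -40 0 0 0 0 0; 1 -30 0 0 0 0 0; 1 0 0 0 0 0 0'; python3 -c "
from h import *
st();snap('w44')"
```

```text
eef_pos: [407.9, 278.1, 95.1]
force: [-0.2, 0.8, -1.8]
clock: 44.6
eef_pos: [407.4, 276.4, 186.2]
tool_rot: [-1.98, 1.568, -2.158]
force: [0.4, 0.6, -0.5]
width: 85.7
t 44.6 pos [407.4 276.4 186.2] toolx [-0.002 -0.002 -1.   ] jawyaw -10.22 w 85.7 F [ 0.4  0.6 -0.5] q [-0.92  0.48  0.38  1.99 -0.26  0.72 -0.56]
```

View pics/w44_b.png

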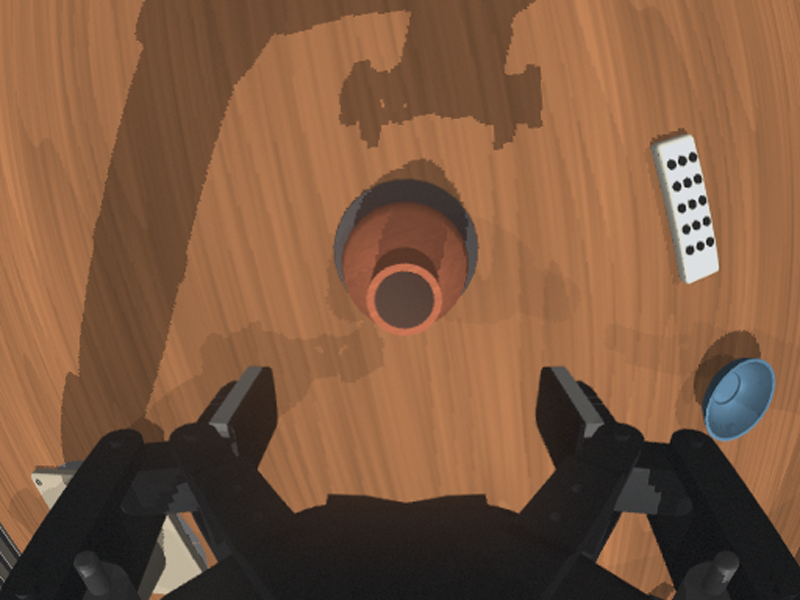

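```bash
python3 -c "
from m import *
meas('w44',(404,299),((334,250),(341,220),(358,196),(383,182),(408,180),(438,187),(462,207),(477,240),(475,265)))"; python3 -m handwheel '1 -20 0 0 0 0 0; 1 -20 0 0 0 0 0; 1 0 0 0 0 0 0; 1 0 0 0 0 0 0' | sed -n '2p;4p'; python3 -c "
from h import *
snap('s10','scene')"
```

```text
rim [406.6 278.1] mat [406.9 277.5] [-0.9 -0.8  0.3  0.6 -0.4  0.  -0.4 -0.  -0.9]
eef_pos: [403.7, 274.9, 221.7]
force: [-0.6, 0.7, 0.6]
```

View pics/s10_b.png

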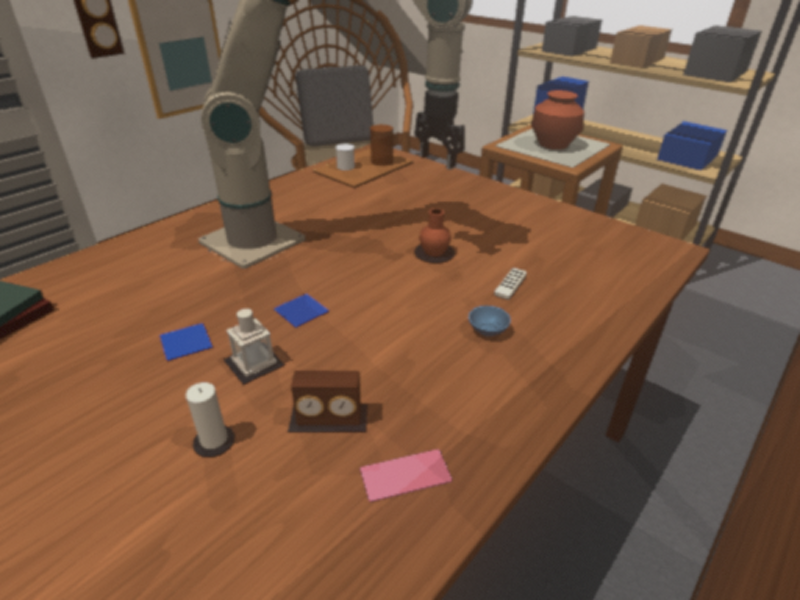

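All four ornaments stand upright on their own mats. The bowl at (490,321) and the remote at (511,283) have not moved, and the gripper is clear.

```bash
python3 -c "
from cell import ctrl
print(ctrl.finish_job(), ctrl.read_state()['clock'])"
```

```text
the job is handed in; nothing more can be done
the job is handed in; nothing more can be done
```

All four ornaments are on their own grey slate mats, upright and released, and the job is handed in at about 45 s on the robot's clock. The arm did not go near the bowl, the remote, the blue squares or the pink oblong. In the last scene picture the bowl and remote look to be where they started.

**Last checks**
- **Vase:** about 0.7 mm off the middle of its mat in the wrist picture, after a second grasp. It was first about 4 mm off, so I lifted it a few mm and set it down again.
- **Candle, lantern and clock:** within about 2 mm of centre in the top picture.
- **Squareness:** the clock is within 0.5° of its mat in the top picture. The lantern looked square to its mat within about 0.5° by eye in the wrist close-up.

**What went wrong or disagreed**
- **Wrong row on the vase:** I typed one row downward instead of up while holding it, and the vase slid about 8 mm in the grip. The peak force in that moment was not recorded. The vase came through upright.
- **Cameras:** they disagree with each other by 2–4 mm, so for the candle, lantern and clock I set the final position from the gap between ornament and mat edge seen in one picture.
- **Unusable remote check:** a top-picture pixel comparison around the remote came out high (about 35). The arm's shadow may explain it, but I did not confirm that, so the remote's position rests on looking at the pictures.

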